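# Seat an engine cover in its cradle and wedge up its lug

### The job

Lower the aluminium engine cover (do not drop it) into the pocket of the green-walled cradle, flat and square with its lug sticking out through the notch, and let go of it. Then grip the yellow wedge by its handle block and push it, thin end first and flat along the cradle's bed, under the lug until the lug just lifts, by about 4 mm and never as much as 8 mm, while the cover's other end stays down in the pocket. Finish still gripping the wedge there, so that the wedge alone holds the lug up; leave the spray can, the oil filter and the wrench alone.

Things in the scene. Friction and masses are not known exactly. Their poses are not given: they have to be found in the camera images.
- cradle: Fixed bench cradle: dark steel slab 245 x 120 x 10 mm (x -170 to +75, y -60 to +60 mm) with a pocket walled in green. Origin on the bench under the pocket's centre, z up. Green walls 12 mm thick, tops 34 mm above the bench; inside upright to 26 mm, then flaring out 4.5 mm as a lead-in. The -x wall has a central notch 48 mm wide for lug and wedge.
- pocket_floor (a point): Centre of the pocket, level with its floor, 20 mm above the bench. The pocket is 114 (cradle x) by 84 mm (y). Its floor is two steel rails along x, 22 to 56 mm either side of the centre line; between them an open channel 44 mm wide, its bottom the slab's top, 10 mm above the bench, continues the bed in +x.
- bed (a point): Point on the bed: the bare slab top, 10 mm above the bench, in front of the notch, from cradle x = -70 to -170 mm; this point is at x = -120 mm on the centre line. The wedge slides flat along it in the cradle's +x direction.
- cover: Loose aluminium engine cover, 0.5 to 0.8 kg: plate 110 (x) x 80 (y) x 12 mm; on its middle a block 60 (x) x 44 (y) mm, 12 to 42 mm above the underside: grip it across y; on that a black cap 8 mm tall. A lug at the -x end (see lug_tip). Origin: centre of the plate's underside, z up; flat on the bench at first. Seats with its x axis along the cradle's, 2 mm play each side.
- lug_tip (a point): On the cover: middle of the lower edge at the lug's outer end, x = -79 mm, z = 0 in the cover's frame. The lug is 30 mm wide, 12 mm thick, flush with the plate's underside, from x = -55 to -79 mm. This edge is 20 mm above the bench when the cover is seated.
- far_edge (a point): On the cover: middle of the plate's lower edge at the end away from the lug, x = +55 mm, z = 0 in the cover's frame. The seated cover tips about this edge when the lug is lifted.
- wedge: Loose yellow steel wedge, 0.2 to 0.3 kg, 100 (x) x 30 (y) mm, flat underneath, lying on the bench. Tip at +x, 4 mm thick; the top slopes up 1 in 5 to 24 mm at the thick end (-x), where a handle block 24 (x) x 30 (y) x 55 mm tall with a black band stands, centred at x = -38 mm: grip it across y. Origin: centre of the underside, z up.
- wedge_tip (a point): On the wedge: middle of the lower edge of its thin tip, x = +50 mm in its frame. Flat on the bed, the wedge meets the seated lug's lower edge when this tip is 30 mm past that edge (towards cradle +x); each further 5 mm of push lifts the lug 1 mm. The push takes 3 to 15 N.
- spray_can: Loose upright blue spray can, 58 mm in diameter, 165 mm tall, white band, red cap, origin at the centre of its base. Leave alone.
- oil_filter: Loose upright orange oil filter, 74 mm in diameter, 74 mm tall, origin at the centre of its base. Leave alone.
- wrench: Loose steel wrench, 170 mm long, lying flat on the bench, origin under its middle. Leave alone.

How it is judged (in metres and radians):
On the way, in this order (a step that is already met when the one before it is completed fails the run):
1. the cover sits flat and square in the pocket, released (x of cover in the frame of cradle between -0.006 and 0.006 m and y of cover in the frame of cradle between -0.006 and 0.006 m and angle between the y axis of cover and the y axis of cradle, either way round below 0.07 rad and contact force between cover and the fingers below 0.1 N and contact force between cover and the arm below 0.1 N and z of cover in the frame of cradle between 0.018 and 0.0222 m and angle between cover's own z axis and vertical below 0.025 rad), for 0.2 s.
2. the wedge, gripped and resting on the cradle, lifts the lug (contact force between wedge and cover above 0.4 N and contact force between wedge and cradle above 0.3 N and contact force between wedge and the fingers above 2 N and contact force between cover and the fingers below 0.1 N and contact force between cover and the arm below 0.1 N and z of lug_tip in the frame of cradle above 0.0215 m), for 0.2 s.
At the end, for the whole second after the job is handed in: Wedge gripped (over 2 N), flat on the cradle (2.5 mm, 0.06 rad) and pressing on it; it carries the lug 1.5 to 7.5 mm above its seated height; far edge down (2 mm); cover within 6 mm of the pocket's centre and 0.07 rad of square, not touched by the robot; cover and wedge still (all of step 2 and x of cover in the frame of cradle between -0.006 and 0.006 m and y of cover in the frame of cradle between -0.006 and 0.006 m and angle between the y axis of cover and the y axis of cradle, either way round below 0.07 rad and z of lug_tip in the frame of cradle below 0.0275 m and z of far_edge in the frame of cradle between 0.018 and 0.0222 m and z of wedge in the frame of cradle between 0.0075 and 0.0125 m and angle between wedge's own z axis and vertical below 0.06 rad and linear speed of each of cover, wedge below 0.01 m/s); the arm keeps its last pose, push and grip.
It fails at once if the cover was dropped from more than 15 mm above the pocket floor (contact force between cover and anything else below 0.02 N and height (world z) of cover above 0.035 m).
It fails at once if the wedge lifted the lug by 8 mm or more (contact force between wedge and cover above 0.3 N and z of lug_tip in the frame of cradle above 0.028 m and x of cover in the frame of cradle between -0.02 and 0.02 m and y of cover in the frame of cradle between -0.02 and 0.02 m).
It fails at once if the spray can was disturbed (moved more than 30 mm) (distance of spray_can from where it was at the start of the episode above 0.03 m).
It fails at once if the oil filter was disturbed (moved more than 30 mm) (distance of oil_filter from where it was at the start of the episode above 0.03 m).
It fails at once if the wrench was disturbed (moved more than 30 mm) (distance of wrench from where it was at the start of the episode above 0.03 m).
It also fails if it takes over 59 s, if anything falls off the work surface, if the arm or the gripper's body presses on something with over 40 N, if the wrist force passes 120 N, or if a joint passes its speed limit or range.

### The arm

A 7-joint arm with a two-finger parallel gripper is mounted at the origin on the work surface. World frame = base frame: x ahead of the robot, y to its left, z up, the work surface at z = 0. Lengths are in mm, angles in rad, forces in N, time in s.
With the tool pointing down it reaches from about 400 to 850 mm from the base axis. Payload 10.4 kg.
Tool frame: the origin (TCP) lies at the very end of the fingers, on their centre line; the grasp point (between the pads) lies 19 mm behind it (bot.pinch_z is the distance from the TCP to the grasp point, in mm); z points along the fingers, y is the line along which they close (so a half turn about z gives the same grasp; the last joint's range is limited). The gripper opens to 87 mm and grips with 3 to 60 N. Pads are 19 mm wide; open, the fingers measure 117 mm over their backs; the gripper's body (75 mm by 190 mm) begins 51 mm behind the grasp point.
Start: joints at [1.179, 0.332, -0.065, 1.46, 0.022, 1.35, -0.088], TCP at [225.334, -582.992, 196.076] pointing down, gripper open.
Joint ranges: [-2.6, 2.6], [-0.5, 2.12], [-1.47, 1.34], [0.16, 2.42], [-1.27, 4.41], [0.06, 2.06], [-2.6, 2.6]. Speed limits (rad/s): [2.22, 2.22, 2.79, 2.79, 3.14, 3.14, 3.14].

### API

Orientations are given as a rotation vector (axis times angle).
In Python, from workcell import bot gives the robot as it stands.
- The arm moves only by the tool send_rows, never from a script. Its argument "moves" is a list of rows, each an object of numbers: "dx", "dy", "dz": the shift along the world's x, y, z in cm; "wx", "wy", "wz": the turn, a rotation vector about the world's x, y, z in rad; "jaw": the opening, from -1 (shut) to 1 (fully open). A call has exactly 8 rows; each row shifts and turns the commanded pose from where the row before left it; what a row does not reach is not made up. A row lasts 1/12 s, in which the tool goes at most 41.7 mm and 7.16 degrees, less where a joint would pass 70% of its speed; a pose out of reach is approached as far as the arm can. A call is refused whole if a number of a shift passes 4.17 or a number of a turn 0.125, either way. A call with a gripper value outside its range is refused whole. The fingers move at their own pace and stop on an object; "grip_force" is the grip in N (left out, the last holds). Time passes only in rows, so rows that do not move let the fingers close, or fill a call up. It gives the time, the measured TCP pose, the force, the opening and the grip force at its end, in the units of the state.
- bot.get_state(): the state, without advancing time (a new reading comes with each control period).
- bot.grab_frame(name): name is "side" or "top"; returns the picture (384x512x3 uint8, blue, green, red); there is no depth.
- bot.camera_params(name): a dict with "mtx" (3x3 intrinsics, pixels), "k1" (the pictures are not rectified: a ray, as slopes to the right and down, at radius r is drawn at 1 + k1 r^2 times it, then the intrinsics apply), "world_to_cam" (4x4, takes a point from world to camera coordinates). Camera axes: x right, y down, z forward; pixel columns grow to the right and rows downward; lengths in mm; the calibration is good to about 2 mm. A picture is of the moment at which its call begins. camera_params takes no time and is no camera call.
- bot.hand_in(): hands the job in; it is judged then, once.
The state is a dict: "time_s": time; "qpos": joint angles; "dq": joint speeds; "joint_torque": joint torques, N m; "position": TCP position; "orientation": TCP orientation; "ft_force": force on the tool from outside, world axes, zero at the start; "wrist_torque": the same for the moment, N m; "opening": opening from 0.0 (shut) to 1.0 (fully open); "finger_force": force on a finger pad.
Only numpy, scipy, OpenCV 4.12 (cv2) and the standard library are available. Lean on these libraries where they do the work, as an engineer would, in place of code of your own. Each camera call takes 0.05 s, during which the arm holds its last target. There are 200 camera calls.

## Working session

There is one attempt and no reset: what is moved stays moved. The work goes in short steps, Python scripts to look and compute and a tool call to move; the robot and the scene stay as the last step left them, time stands still between calls to the robot, and variables do not carry over. Pictures are saved under pics/ and viewed, at most 10 in all, crops included, and the job is handed in when it is done.

Besides the shell and the picture viewer there is one more tool, called after ">>>" in YAML: its name, and indented under it one key for each argument. send_rows: Moves the arm, as the interface text tells. Its arguments: {"type":"object","properties":{"moves":{"type":"array","items":{"type":"object","properties":{"dx":{"type":"number"},"dy":{"type":"number"},"dz":{"type":"number"},"wx":{"type":"number"},"wy":{"type":"number"},"wz":{"type":"number"},"jaw":{"type":"number"}}}},"grip_force":{"type":"number"}},"required":["moves"]}

```bash
mkdir -p pics
python3 - <<'E'
from workcell import bot
import cv2
for n in("top","side"):
    cv2.imwrite(f"pics/{n}0.png",bot.grab_frame(n)); p=bot.camera_params(n); print(n,p)
s=bot.get_state(); print(s)
E
```

```text
top {'mtx': array([[350.35866173,   0.        , 249.8045721 ],
       [  0.        , 350.35866173, 191.40289006],
       [  0.        ,   0.        ,   1.        ]]), 'k1': -0.02718721067578628, 'world_to_cam': array([[ 1.65312376e-02, -9.99847608e-01, -5.61061217e-03,
         2.82636111e+01],
       [-9.77616479e-01, -1.49860481e-02, -2.09860521e-01,
         6.22474321e+02],
       [ 2.09744459e-01,  8.95428105e-03, -9.77715236e-01,
         9.18941495e+02],
       [ 0.00000000e+00,  0.00000000e+00,  0.00000000e+00,
         1.00000000e+00]])}
side {'mtx': array([[347.59868475,   0.        , 248.68797291],
       [  0.        , 347.59868475, 191.92154566],
       [  0.        ,   0.        ,   1.        ]]), 'k1': -0.052416549931863385, 'world_to_cam': array([[ 7.91844941e-01, -6.10708399e-01, -4.10373136e-03,
        -4.68695565e+02],
       [-4.41725922e-01, -5.68076149e-01, -6.94382962e-01,
         3.12391218e+02],
       [ 4.21734275e-01,  5.51656360e-01, -7.19593956e-01,
         6.83417055e+02],
       [ 0.00000000e+00,  0.00000000e+00,  0.00000000e+00,
         1.00000000e+00]])}
{'time_s': 0.1, 'qpos': array([ 1.17939574,  0.33281285, -0.06472272,  1.46086338,  0.02157493,
        1.34989226, -0.08849204]), 'dq': array([-0.00060499, -0.00309998,  0.00018805, -0.00295172, -0.000511  ,
        0.00139041,  0.0003193 ]), 'joint_torque': array([ 1.21168268e-03, -6.24544573e+01,  2.44512706e-02, -3.90720963e+01,
       -6.13888702e-02,  3.66471894e-02,  3.71595286e-05]), 'position': array([ 225.18927982, -582.61150783,  195.32807635]), 'orientation': array([-3.08708515e+00, -5.75869768e-01,  4.09039279e-04]), 'ft_force': array([-0.25108964,  0.30230918, -0.1681468 ]), 'wrist_torque': array([ 0.0105661 , -0.00987338,  0.00635124]), 'finger_force': 0.0, 'opening': 1.0033085200837144}
```

View pics/top0.png

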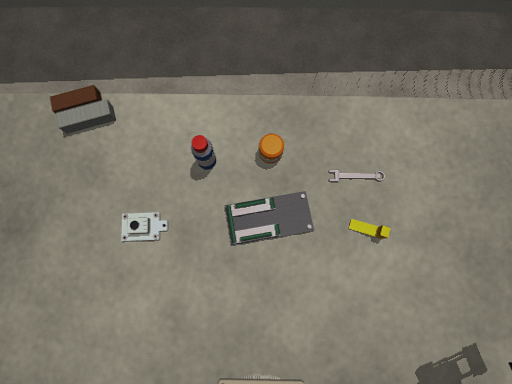

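View pics/side0.png

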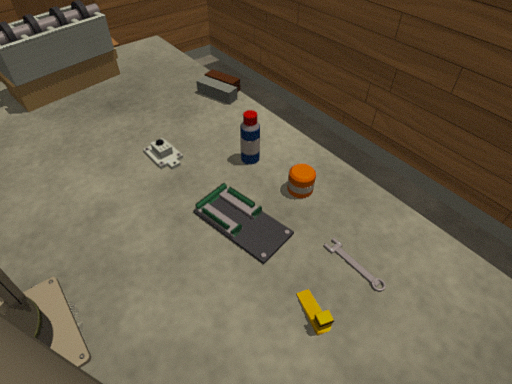

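The top view shows the cover at about (140,226) with its lug to the right, the cradle at (268,218) with its pocket on the left, and the wedge at (370,229) with its tip to the left. The can is at (204,152), the filter at (271,148) and the wrench at (357,176).

```bash
cat > h.py <<'E'
import numpy as np, cv2
from workcell import bot
P={n:bot.camera_params(n) for n in("top","side")}
def ray(n,uv):
    p=P[n];K=p["mtx"];T=p["world_to_cam"]
    d=cv2.undistortPoints(np.array(uv,float).reshape(-1,1,2),K,np.array([p["k1"],0,0,0,0]),None,None).reshape(-1,2)
    d=np.c_[d,np.ones(len(d))]@T[:3,:3]; c=-T[:3,:3].T@T[:3,3]
    return c,d
def onz(n,uv,z):
    c,d=ray(n,uv); return c+d*((z-c[2])/d[:,2])[:,None]
def proj(n,X):
    p=P[n];T=p["world_to_cam"];c=np.atleast_2d(X)@T[:3,:3].T+T[:3,3]
    return cv2.projectPoints(c,np.zeros(3),np.zeros(3),p["mtx"],np.array([p["k1"],0,0,0,0]))[0].reshape(-1,2)
E
python3 - <<'E'
from h import *
a=cv2.imread("pics/top0.png")
tiles=[a[195:257,110:180],a[180:256,215:325],a[205:250,335:405]]
for t,o in zip(tiles,[(110,195),(215,180),(335,205)]): pass
c=[cv2.resize(t,None,fx=s,fy=s,interpolation=cv2.INTER_NEAREST) for t,s in zip(tiles,(5,7,5))]
H=np.zeros((545,785,3),np.uint8)
H=np.zeros((600,800,3),np.uint8)
b=cv2.resize(tiles[0],None,fx=5,fy=5,interpolation=0);H[:310,:350]=b
b=cv2.resize(tiles[2],None,fx=5,fy=5,interpolation=0);H[:225,400:750]=b
b=cv2.resize(tiles[1],None,fx=3.7,fy=3.7,interpolation=0);H[312:312+b.shape[0],:b.shape[1]]=b[:288]
cv2.imwrite("pics/c1.png",H)
hsv=cv2.cvtColor(a,cv2.COLOR_BGR2HSV)
for nm,uv in dict(bench=(180,250),plate=(128,236),lug=(160,226),slab=(290,225),rail=(260,233),green=(230,222),wedge=(360,228),hand=(384,232)).items(): print(nm,a[uv[1],uv[0]],hsv[uv[1],uv[0]])
E
```

```text
bench [110 125 128] [ 25  36 128]
plate [132 140 138] [ 38  15 140]
lug [193 193 185] [ 90  11 193]
slab [88 86 89] [160   9  89]
rail [111 116 116] [ 30  11 116]
green [49 69 38] [ 71 115  69]
wedge [ 30 182 184] [ 30 213 184]
hand [ 29 177 181] [ 29 214 181]
```

View pics/c1.png

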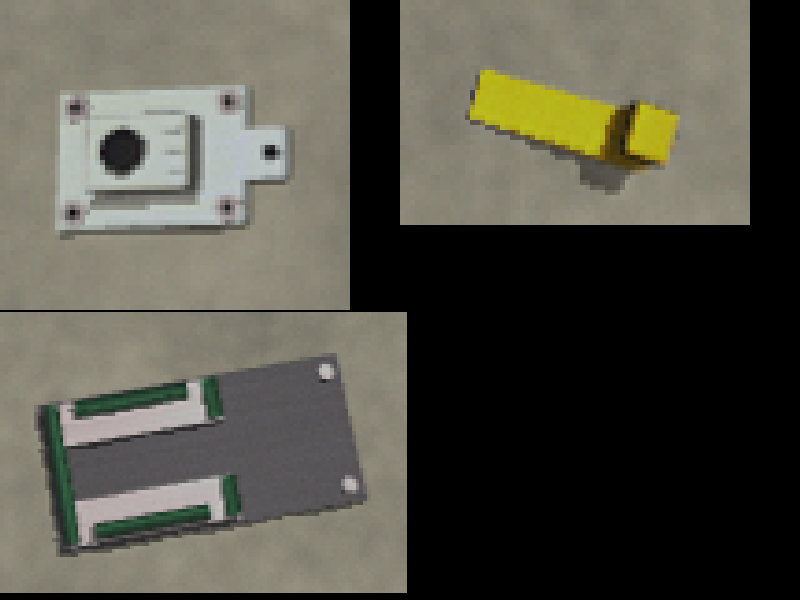

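The crops show clean outlines. The wedge's tip corners are near pixels (351.6,219) and (349,229), and its handle top is centred near (385,232). The cover's lug points right, and the cradle's notch is on the right of the pocket.

Run:
```python
from h import *
a=cv2.imread("pics/top0.png"); hsv=cv2.cvtColor(a,cv2.COLOR_BGR2HSV); H,S,V=[hsv[...,i].astype(int) for i in range(3)]
def roi(m,x0,y0,x1,y1):
    r=np.zeros(m.shape,np.uint8); r[y0:y1,x0:x1]=m[y0:y1,x0:x1]*255
    cs=cv2.findContours(r,cv2.RETR_EXTERNAL,cv2.CHAIN_APPROX_NONE)[0]; c=max(cs,key=cv2.contourArea)
    f=np.zeros_like(r);cv2.drawContours(f,[c],-1,255,-1);return f
def rect(f):
    c=max(cv2.findContours(f,cv2.RETR_EXTERNAL,cv2.CHAIN_APPROX_NONE)[0],key=cv2.contourArea)
    (cx,cy),(w,h),an=cv2.minAreaRect(c); return cv2.boxPoints(((cx,cy),(w+1,h+1),an))
np.set_printoptions(precision=1,suppress=True)
def rep(nm,X):
    print(nm,X.round(1).tolist(),"cen",X.mean(0),"sides",[round(float(np.linalg.norm(X[i]-X[(i+1)%4])),1) for i in range(4)],
     "ang",[round(float(np.arctan2(*(X[(i+1)%4]-X[i])[1::-1])),3) for i in range(4)])
# cover
f=roi((S<24)&(V>95),105,195,180,260); cv2.imwrite("pics/m1.png",f)
k=np.ones((25,25),np.uint8); 
pl=cv2.morphologyEx(f,cv2.MORPH_OPEN,k); b=rect(pl)
z=np.where(b[:,0]>b[:,0].mean(),0,12)
X=np.array([onz("top",b[i],z[i])[0] for i in range(4)]); print(b.tolist()); rep("plate",X)
l=cv2.subtract(f,pl); l=cv2.morphologyEx(l,cv2.MORPH_OPEN,np.ones((5,5),np.uint8)); bl=rect(l);print("lug px",bl.tolist()); print(onz("top",bl,6).round(1).tolist())
# cradle
f=roi(((S<26)&(V<130))|((H>50)&(H<100)&(S>60))|((S<25)&(V>140)),218,185,322,250); b=rect(f); print(b.tolist()); rep("slab",onz("top",b,10))
cv2.imwrite("pics/m2.png",f)
# green only
g=roi((H>55)&(H<95)&(S>70),218,185,290,250)
# wedge
f=roi((H>20)&(H<40)&(S>150),335,205,405,250); ys,xs=np.nonzero(f); print("wedge bbox",xs.min(),xs.max(),ys.min(),ys.max())
t=onz("top",[[351.4,219],[349,229]],2); h=onz("top",[[335+237/5,205+104/5],[335+279/5,205+114/5],[335+265/5,205+163/5],[335+226/5,205+155/5]],55)
print(t,t.mean(0)); rep("handle55",h)
u=h.mean(0)-t.mean(0);print("len",np.hypot(*u[:2]),"yaw",np.arctan2(-u[1],-u[0]))
print("handle top proj side z55,79",proj("side",[h.mean(0)]),proj("side",onz("top",[np.array([335+251.7/5,205+134/5])],79)))
for nm,uv in dict(can=(207,160),filt=(271,148)).items(): print(nm,onz("top",[uv],0 if nm=="can" else 74))
```

```text
[[121.5, 212.5], [159.5, 212.5], [159.5, 239.5], [121.5, 239.5]]
plate [[564.1, 415.9, 12.0], [567.8, 306.5, 0.0], [488.0, 300.9, 0.0], [485.1, 408.7, 12.0]] cen [526.3 358.    6. ] sides [110.2, 80.0, 108.4, 79.4] ang [-1.537, -3.072, 1.598, 0.092]
lug px [[159.5, 219.5], [167.5, 219.5], [167.5, 230.5], [159.5, 230.5]]
[[546.1, 303.4, 6.0], [546.5, 279.7, 6.0], [514.1, 277.6, 6.0], [513.7, 301.2, 6.0]]
[[223.01806640625, 204.31263732910156], [306.89208984375, 189.51133728027344], [314.26385498046875, 231.2847137451172], [230.38983154296875, 246.0860137939453]]
slab [[593.8, 117.2, 10.0], [642.4, -131.2, 10.0], [518.4, -150.5, 10.0], [472.0, 92.0, 10.0]] cen [556.6 -18.1  10. ] sides [253.1, 125.5, 246.9, 124.4] ang [-1.378, -2.987, 1.76, 0.204]
wedge bbox 349 389 219 238
[[ 557.  -262.4    2. ]
 [ 527.4 -254.1    2. ]] [ 542.2 -258.3    2. ]
handle55 [[531.8, -333.4, 55.0], [526.6, -356.6, 55.0], [499.2, -347.0, 55.0], [503.4, -325.5, 55.0]] cen [ 515.2 -340.6   55. ] sides [23.8, 29.0, 21.9, 29.5] ang [-1.794, 2.804, 1.381, -0.269]
len 86.65599147734716 yaw 1.2546535211919652
handle top proj side z55,79 [[323.9 314.8]] [[321.5 306.5]]
can [[732.6 171.7   0. ]]
filt [[748.4 -20.5  74. ]]
```

Run:
```python
from h import *
a=cv2.imread("pics/side0.png")
H=np.zeros((600,800,3),np.uint8)
b=cv2.resize(a[130:180,135:195],None,fx=6,fy=6,interpolation=0);H[:300,:360]=b
b=cv2.resize(a[280:340,285:345],None,fx=5,fy=5,interpolation=0);H[:300,400:700]=b
b=cv2.resize(a[175:265,185:300],None,fx=3.3,fy=3.3,interpolation=0);H[302:302+b.shape[0],:b.shape[1]]=b
cv2.imwrite("pics/c2.png",H)
```

```text
(no output)
```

View pics/c2.png

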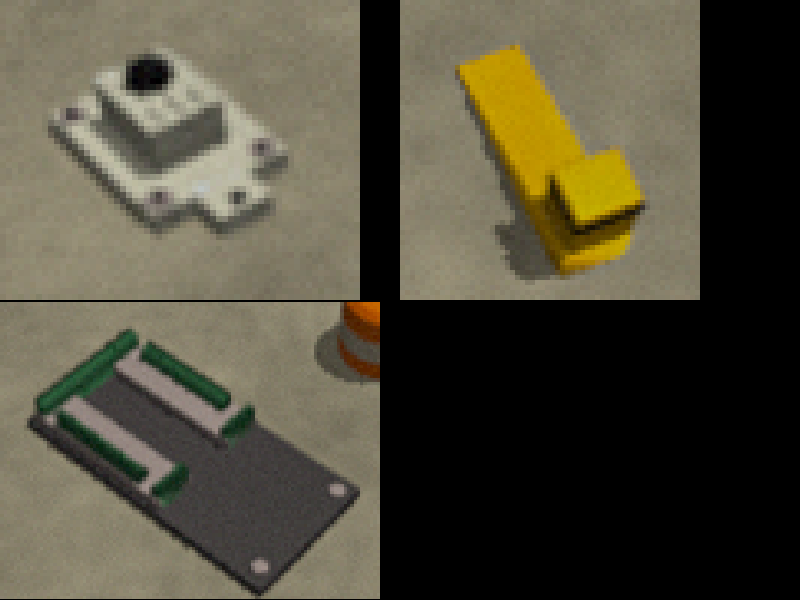

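```bash
cat >> h.py <<'E'
def edges(f,box,up=4,margin=0.15,band=2.5):
    """f: float image >0 inside; fit lines to contour near each side of box (px); returns 4 corner px (box order)"""
    F=cv2.resize(f.astype(np.float32),None,fx=up,fy=up,interpolation=cv2.INTER_CUBIC)
    m=(F>0).astype(np.uint8)
    pts=np.vstack(cv2.findContours(m,cv2.RETR_LIST,cv2.CHAIN_APPROX_NONE)[0]).reshape(-1,2)
    pts=(pts+.5)/up-.5; L=[]
    for i in range(4):
        a,b=box[i],box[(i+1)%4]; u=(b-a)/np.linalg.norm(b-a); n=np.array([-u[1],u[0]])
        s=(pts-a)@u/np.linalg.norm(b-a); q=pts[(s>margin)&(s<1-margin)&(abs((pts-a)@n)<band)]
        l=cv2.fitLine(q.astype(np.float32),cv2.DIST_HUBER,0,.01,.01).ravel(); L.append(l)
    return L
def cross(l,m):
    t=np.linalg.solve(np.c_[l[:2],-m[:2]],m[2:]-l[2:]); return l[2:]+t[0]*l[:2]
E
python3 - <<'E'
from h import *
a=cv2.imread("pics/top0.png"); g=cv2.GaussianBlur(a,(3,3),.7); hsv=cv2.cvtColor(g,cv2.COLOR_BGR2HSV).astype(float)
H,S,V=[hsv[...,i] for i in range(3)]
B,G,R=[g[...,i].astype(float) for i in range(3)]
f=24-S; f[(H>45)&(S>60)&(H<100)]=15
np.set_printoptions(precision=2,suppress=True)
def go(nm,box,zs,f):
    L=edges(f,np.array(box,float))
    C=[cross(L[i-1],L[i]) for i in range(4)]; X=np.array([onz("top",[c],z)[0] for c,z in zip(C,zs)])
    print(nm,np.array(C).round(1).tolist()); print(X.round(1).tolist(),X.mean(0),[round(float(np.linalg.norm(X[i]-X[(i+1)%4])),1) for i in range(4)],[round(float(np.arctan2(*(X[(i+1)%4]-X[i])[1::-1])),3) for i in range(4)])
    return X
# TL TR BR BL
go("cover",[[121.8,213],[159.2,212.2],[159.2,240],[121.2,241.2]],[12,0,0,12],f)
go("slab",[[225,204.3],[305.8,191],[313.5,231],[231.5,245]],[10]*4,f)
fy=np.minimum(R,G)-B-75
ys=go("wedge",[[351.6,218.8],[376,225],[373,236],[349,229.5]],[4,15,15,2],fy)
ly=[];
E
```

```text
cover [[121.30000305175781, 213.10000610351562], [159.60000610351562, 211.0], [159.60000610351562, 239.8000030517578], [120.19999694824219, 241.10000610351562]]
[[562.5, 416.4, 12.0], [572.3, 306.4, 0.0], [487.2, 300.5, 0.0], [480.4, 412.1, 12.0]] [525.6  358.85   6.  ] [111.1, 85.3, 112.4, 82.2] [-1.481, -3.072, 1.632, 0.053]
slab [[225.39999389648438, 206.1999969482422], [305.1000061035156, 190.0], [313.70001220703125, 230.3000030517578], [231.6999969482422, 245.10000610351562]]
[[588.2, 110.1, 10.0], [640.8, -125.8, 10.0], [521.3, -148.9, 10.0], [474.8, 88.3, 10.0]] [556.24 -19.09  10.  ] [241.6, 121.8, 241.7, 115.5] [-1.351, -2.95, 1.764, 0.19]
wedge [[351.1000061035156, 218.3000030517578], [377.70001220703125, 225.89999389648438], [374.70001220703125, 236.10000610351562], [348.29998779296875, 228.10000610351562]]
[[558.9, -261.0, 4.0], [536.1, -334.6, 15.0], [506.5, -324.1, 15.0], [530.1, -252.1, 2.0]] [ 532.89 -292.95    9.  ] [77.9, 31.4, 76.8, 30.2] [-1.871, 2.798, 1.254, -0.299]
```

>>> send_rows:
  moves:
    - {"dx": 3,"dy": 2.5,"jaw": 1}
    - {"dx": 3,"dy": 2.5,"jaw": 1}
    - {"dx": 3,"dy": 2.5,"jaw": 1}
    - {"dx": 3,"dy": 2.5,"jaw": 1}
    - {"dx": 3,"dy": 2.5,"jaw": 1}
    - {"dx": 3,"dy": 2.5,"jaw": 1}
    - {"dx": 3,"dy": 2.5,"jaw": 1}
    - {"dx": 3,"dy": 2.5,"jaw": 1}

```text
invalid input at $.moves[0]: expected keys dx, dy, dz, wx, wy, wz, jaw
```

>>> send_rows:
  moves:
    - {"dx": 0,"dy": 3.8,"wz": 0.07,"jaw": 1}
    - {"dx": 0,"dy": 3.8,"wz": 0.07,"jaw": 1}
    - {"dx": 0,"dy": 3.8,"wz": 0.07,"jaw": 1}
    - {"dx": 0,"dy": 3.8,"wz": 0.07,"jaw": 1}
    - {"dx": 0,"dy": 3.8,"wz": 0.07,"jaw": 1}
    - {"dx": 0,"dy": 3.8,"wz": 0.07,"jaw": 1}
    - {"dx": 0,"dy": 3.8,"wz": 0.07,"jaw": 1}
    - {"dx": 0,"dy": 3.8,"wz": 0.07,"jaw": 1}

```text
invalid input at $.moves[0]: expected keys dx, dy, dz, wx, wy, wz, jaw
```

>>> send_rows:
  moves:
    - {"dx": 0.5,"dy": 3.8,"wz": 0.07,"jaw": 1}
    - {"dx": 0.5,"dy": 3.8,"wz": 0.07,"jaw": 1}
    - {"dx": 0.5,"dy": 3.8,"wz": 0.07,"jaw": 1}
    - {"dx": 0.5,"dy": 3.8,"wz": 0.07,"jaw": 1}
    - {"dx": 0.5,"dy": 3.8,"wz": 0.07,"jaw": 1}
    - {"dx": 0.5,"dy": 3.8,"wz": 0.07,"jaw": 1}
    - {"dx": 0.5,"dy": 3.8,"wz": 0.07,"jaw": 1}
    - {"dx": 0.5,"dy": 3.8,"wz": 0.07,"jaw": 1}

```text
invalid input at $.moves[0]: expected keys dx, dy, dz, wx, wy, wz, jaw
```

>>> send_rows:
  moves:
    - {"dx": 3,"dy": 2.5,"dz": 0,"wx": 0,"wy": 0,"wz": 0,"jaw": 1}
    - {"dx": 3,"dy": 2.5,"dz": 0,"wx": 0,"wy": 0,"wz": 0,"jaw": 1}
    - {"dx": 3,"dy": 2.5,"dz": 0,"wx": 0,"wy": 0,"wz": 0,"jaw": 1}
    - {"dx": 3,"dy": 2.5,"dz": 0,"wx": 0,"wy": 0,"wz": 0,"jaw": 1}
    - {"dx": 3,"dy": 2.5,"dz": 0,"wx": 0,"wy": 0,"wz": 0,"jaw": 1}
    - {"dx": 3,"dy": 2.5,"dz": 0,"wx": 0,"wy": 0,"wz": 0,"jaw": 1}
    - {"dx": 3,"dy": 2.5,"dz": 0,"wx": 0,"wy": 0,"wz": 0,"jaw": 1}
    - {"dx": 3,"dy": 2.5,"dz": 0,"wx": 0,"wy": 0,"wz": 0,"jaw": 1}

```text
time_s: 0.77
position: [466.3, -381.5, 195.9]
orientation: [-3.088, -0.576, 0.001]
ft_force: [-0.1, -0.9, -0.5]
opening: 0.998
finger_force: 0.0
```

>>> send_rows:
  moves:
    - {"dx": 0,"dy": 3.8,"dz": 0,"wx": 0,"wy": 0,"wz": 0.07,"jaw": 1}
    - {"dx": 0,"dy": 3.8,"dz": 0,"wx": 0,"wy": 0,"wz": 0.07,"jaw": 1}
    - {"dx": 0,"dy": 3.8,"dz": 0,"wx": 0,"wy": 0,"wz": 0.07,"jaw": 1}
    - {"dx": 0,"dy": 3.8,"dz": 0,"wx": 0,"wy": 0,"wz": 0.07,"jaw": 1}
    - {"dx": 0,"dy": 3.8,"dz": 0,"wx": 0,"wy": 0,"wz": 0.07,"jaw": 1}
    - {"dx": 0,"dy": 3.8,"dz": 0,"wx": 0,"wy": 0,"wz": 0.07,"jaw": 1}
    - {"dx": 0,"dy": 3.8,"dz": 0,"wx": 0,"wy": 0,"wz": 0.07,"jaw": 1}
    - {"dx": 0,"dy": 3.8,"dz": 0,"wx": 0,"wy": 0,"wz": 0.07,"jaw": 1}

```text
time_s: 1.43
position: [464.7, -77.2, 195.9]
orientation: [2.806, 1.412, -0.001]
ft_force: [1.9, 0.3, -1.0]
opening: 0.996
finger_force: 0.0
```

>>> send_rows:
  moves:
    - {"dx": 0.5,"dy": 3.8,"dz": 0,"wx": 0,"wy": 0,"wz": 0.07,"jaw": 1}
    - {"dx": 0.5,"dy": 3.8,"dz": 0,"wx": 0,"wy": 0,"wz": 0.07,"jaw": 1}
    - {"dx": 0.5,"dy": 3.8,"dz": 0,"wx": 0,"wy": 0,"wz": 0.07,"jaw": 1}
    - {"dx": 0.5,"dy": 3.8,"dz": 0,"wx": 0,"wy": 0,"wz": 0.07,"jaw": 1}
    - {"dx": 0.5,"dy": 3.8,"dz": 0,"wx": 0,"wy": 0,"wz": 0.07,"jaw": 1}
    - {"dx": 0.5,"dy": 3.8,"dz": 0,"wx": 0,"wy": 0,"wz": 0.07,"jaw": 1}
    - {"dx": 0.5,"dy": 3.8,"dz": 0,"wx": 0,"wy": 0,"wz": 0.07,"jaw": 1}
    - {"dx": 0.5,"dy": 3.8,"dz": 0,"wx": 0,"wy": 0,"wz": 0.07,"jaw": 1}

```text
time_s: 2.1
position: [505.2, 226.6, 195.9]
orientation: [2.307, 2.132, -0.0]
ft_force: [1.1, -0.4, 1.0]
opening: 1.002
finger_force: 0.0
```

>>> send_rows:
  moves:
    - {"dx": 0.26,"dy": 1.65,"dz": -1.4,"wx": 0,"wy": 0,"wz": 0.0174,"jaw": 1}
    - {"dx": 0.26,"dy": 1.65,"dz": -1.4,"wx": 0,"wy": 0,"wz": 0.0174,"jaw": 1}
    - {"dx": 0.26,"dy": 1.65,"dz": -1.4,"wx": 0,"wy": 0,"wz": 0.0174,"jaw": 1}
    - {"dx": 0.26,"dy": 1.65,"dz": -1.4,"wx": 0,"wy": 0,"wz": 0.0174,"jaw": 1}
    - {"dx": 0.26,"dy": 1.65,"dz": -1.4,"wx": 0,"wy": 0,"wz": 0.0174,"jaw": 1}
    - {"dx": 0.26,"dy": 1.65,"dz": -1.4,"wx": 0,"wy": 0,"wz": 0.0174,"jaw": 1}
    - {"dx": 0.26,"dy": 1.65,"dz": -1.4,"wx": 0,"wy": 0,"wz": 0.0174,"jaw": 1}
    - {"dx": 0.26,"dy": 1.65,"dz": -1.4,"wx": 0,"wy": 0,"wz": 0.0174,"jaw": 1}

```text
time_s: 2.77
position: [526.0, 357.5, 82.8]
orientation: [-2.156, -2.285, 0.001]
ft_force: [-0.1, 0.2, 0.8]
opening: 1.005
finger_force: 0.0
```

Run:
```python
from h import *
t=bot.grab_frame("top");s=bot.grab_frame("side");print(bot.get_state()["position"],bot.get_state()["orientation"])
cv2.imwrite("pics/t1.png",t);cv2.imwrite("pics/s1.png",s)
H=np.zeros((400,800,3),np.uint8)
H[:400,:400]=cv2.resize(t[185:265,95:175],(400,400),interpolation=0);H[:400,400:]=cv2.resize(s[110:190,120:200],(400,400),interpolation=0)
cv2.imwrite("pics/c3.png",H)
```

```text
[523.89369396 358.79137768  81.06811987] [-2.1508394  -2.28607217  0.00530129]
```

View pics/c3.png

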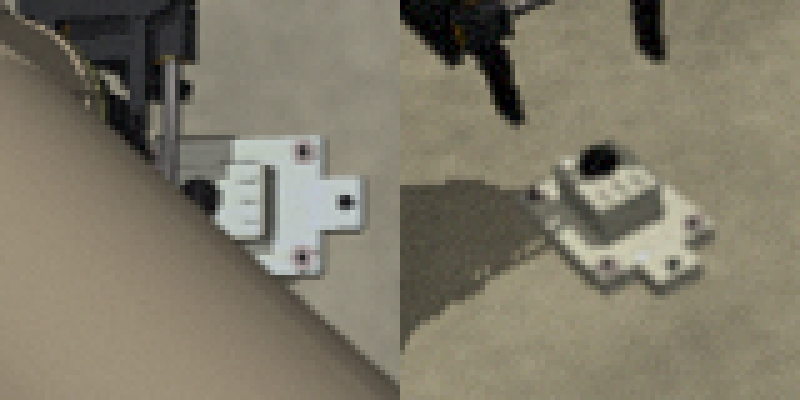

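The gripper hovers over the cover with the fingers on either side of the block. In the side view the finger tips are at about (143,134) and (172,122).

Run:
```python
from h import *
print("tip mid pred",proj("side",[[526,357,84]]), "tips",proj("side",[[526-48,354,84],[526+48,360,84]]))
c=np.array([526,359,0]);y=1.63;u=np.array([np.cos(y),np.sin(y),0]);v=np.array([-u[1],u[0],0]);k=np.array([0,0,1])
q=[c+a*u+b*v+z*k for a,b,z in [(55,40,12),(55,-40,12),(-55,40,12),(-55,-40,12),(-30,22,42),(-30,-22,42),(-79,15,12),(-79,-15,12)]]
print("side",proj("side",q).round(1).tolist());print("top",proj("top",q).round(1).tolist())
```

```text
tip mid pred [[158.87486536 131.80730107]] tips [[144.7716599  138.33167746]
 [172.43637365 125.55413575]]
side [[143.1, 147.2], [164.6, 137.1], [160.9, 164.3], [183.0, 153.1], [159.9, 150.1], [172.3, 144.1], [172.2, 164.6], [180.5, 160.3]]
top [[120.5, 240.3], [121.3, 213.0], [158.2, 238.7], [158.5, 211.4], [146.7, 231.9], [146.9, 216.4], [166.5, 229.7], [166.6, 219.5]]
```

>>> send_rows:
  moves:
    - {"dx": 0,"dy": 0.2,"dz": -1,"wx": 0,"wy": 0,"wz": 0,"jaw": 1}
    - {"dx": 0,"dy": 0,"dz": -1,"wx": 0,"wy": 0,"wz": 0,"jaw": 1}
    - {"dx": 0,"dy": 0,"dz": -1,"wx": 0,"wy": 0,"wz": 0,"jaw": 1}
    - {"dx": 0,"dy": 0,"dz": -1,"wx": 0,"wy": 0,"wz": 0,"jaw": 1}
    - {"dx": 0,"dy": 0,"dz": -1,"wx": 0,"wy": 0,"wz": 0,"jaw": 1}
    - {"dx": 0,"dy": 0,"dz": -0.6,"wx": 0,"wy": 0,"wz": 0,"jaw": 1}
    - {"dx": 0,"dy": 0,"dz": -0.4,"wx": 0,"wy": 0,"wz": 0,"jaw": 1}
    - {"dx": 0,"dy": 0,"dz": -0.4,"wx": 0,"wy": 0,"wz": 0,"jaw": 1}

```text
time_s: 3.53
position: [526.2, 358.9, 19.7]
orientation: [2.157, 2.284, 0.0]
ft_force: [-0.5, 0.1, -0.0]
opening: 1.0
finger_force: 0.0
```

Run:
```python
from h import *
s=bot.grab_frame("side");t=bot.grab_frame("top");S=bot.get_state();print(S["position"],S["ft_force"])
H=np.zeros((400,800,3),np.uint8)
H[:400,:400]=cv2.resize(t[185:265,95:175],(400,400),interpolation=0);H[:400,400:]=cv2.resize(s[110:190,120:200],(400,400),interpolation=0)
cv2.imwrite("pics/c4.png",H)
```

```text
[525.97760136 358.84810302  19.59537349] [-0.02445405 -0.40379458  0.24132206]
```

View pics/c4.png

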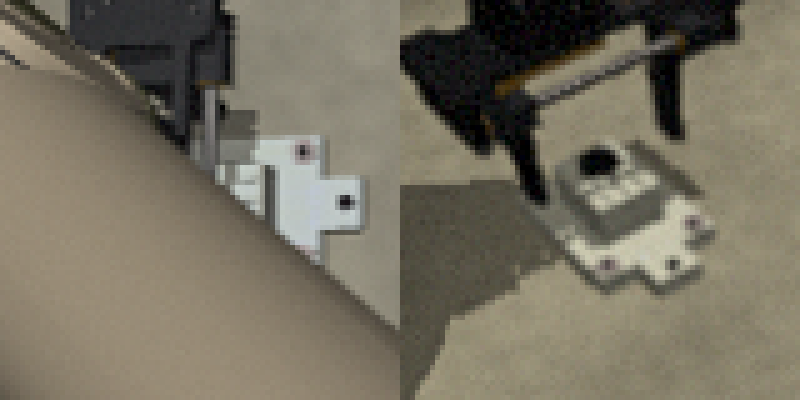

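The fingers straddle the block. The dark tips in the side view are at about (148,150) and (175.5,137), somewhat above where I expected, so I'm checking the numbers.

Run:
```python
from h import *
np.set_printoptions(precision=1,suppress=True)
c=np.array([526,359,0]);y=1.63;u=np.array([np.cos(y),np.sin(y),0]);v=np.array([-u[1],u[0],0]);k=np.array([0,0,1])
for z in(20,39,90):
  print(z,*[proj("side",[c+s*w*v+z*k])[0] for s in(1,-1) for w in(43.5,58)],"top",*[proj("top",[c+s*w*v+z*k])[0] for s in(1,-1) for w in(43.5,58)])
# 3D of cover via triangulation: (-55,±40,12) and lug
def tri(a,b):
  c1,d1=ray("top",[a]);c2,d2=ray("side",[b]);A=np.c_[d1[0],-d2[0]];t=np.linalg.lstsq(A,c2-c1,rcond=None)[0]
  p,q=c1+d1[0]*t[0],c2+d2[0]*t[1];return (p+q)/2,np.linalg.norm(p-q)
print(tri((159.3,212.3),(182.4,154.0)))
```

```text
20 [150.2 154. ] [146.1 156. ] [174.1 142.4] [177.9 140.6] top [138.4 240.5] [138.3 245.6] [139.1 210.6] [139.2 205.7]
39 [149.  149.2] [144.8 151.2] [173.2 137.6] [177.1 135.8] top [136.3 240. ] [136.2 245.2] [137.  209.6] [137.1 204.6]
90 [145.4 135.7] [141.  137.7] [170.6 124.2] [174.6 122.4] top [130.1 238.6] [130.  244.1] [131.  206.6] [131.2 201.4]
(array([566.1, 304.2,  11.4]), np.float64(1.175145109479227))
```

The 4.5 px offset equals the 19 mm pad length: the pads are light grey below the dark fingers. The pose is right, so I'm gripping.

>>> send_rows:
  grip_force: 35
  moves:
    - {"dx": 0,"dy": 0,"dz": -0.2,"wx": 0,"wy": 0,"wz": 0,"jaw": -1}
    - {"dx": 0,"dy": 0,"dz": 0,"wx": 0,"wy": 0,"wz": 0,"jaw": -1}
    - {"dx": 0,"dy": 0,"dz": 0,"wx": 0,"wy": 0,"wz": 0,"jaw": -1}
    - {"dx": 0,"dy": 0,"dz": 0,"wx": 0,"wy": 0,"wz": 0,"jaw": -1}
    - {"dx": 0,"dy": 0,"dz": 0,"wx": 0,"wy": 0,"wz": 0,"jaw": -1}
    - {"dx": 0,"dy": 0,"dz": 0,"wx": 0,"wy": 0,"wz": 0,"jaw": -1}
    - {"dx": 0,"dy": 0,"dz": 0,"wx": 0,"wy": 0,"wz": 0,"jaw": -1}
    - {"dx": 0,"dy": 0,"dz": 0,"wx": 0,"wy": 0,"wz": 0,"jaw": -1}

```text
time_s: 4.3
position: [526.1, 359.0, 18.1]
orientation: [2.157, 2.284, 0.0]
ft_force: [-0.1, 0.0, -0.1]
opening: 0.477
finger_force: 0.0
```

>>> send_rows:
  moves:
    - {"dx": 0,"dy": 0,"dz": 1,"wx": 0,"wy": 0,"wz": 0,"jaw": -1}
    - {"dx": 0,"dy": 0,"dz": 1,"wx": 0,"wy": 0,"wz": 0,"jaw": -1}
    - {"dx": 0,"dy": 0,"dz": 1,"wx": 0,"wy": 0,"wz": 0,"jaw": -1}
    - {"dx": 0,"dy": 0,"dz": 1,"wx": 0,"wy": 0,"wz": 0,"jaw": -1}
    - {"dx": 0,"dy": 0,"dz": 1,"wx": 0,"wy": 0,"wz": 0,"jaw": -1}
    - {"dx": 0,"dy": 0,"dz": 1,"wx": 0,"wy": 0,"wz": 0,"jaw": -1}
    - {"dx": 0,"dy": 0,"dz": 1,"wx": 0,"wy": 0,"wz": 0,"jaw": -1}
    - {"dx": 0,"dy": 0,"dz": 1,"wx": 0,"wy": 0,"wz": 0,"jaw": -1}

```text
time_s: 4.97
position: [526.2, 359.0, 99.3]
orientation: [2.157, 2.284, 0.001]
ft_force: [-0.4, -0.8, -0.8]
opening: 0.012
finger_force: 0.0
```

Run:
```python
from h import *
s=bot.grab_frame("side");t=bot.grab_frame("top");S=bot.get_state();print(S["position"],S["ft_force"],S["opening"])
cv2.imwrite("pics/s2.png",s);cv2.imwrite("pics/t2.png",t)
H=np.zeros((400,800,3),np.uint8)
H[:400,:400]=cv2.resize(t[165:265,85:185],(400,400),interpolation=0);H[:400,400:]=cv2.resize(s[90:190,110:210],(400,400),interpolation=0)
cv2.imwrite("pics/c5.png",H)
```

```text
[526.8973202  359.77432405 100.25176058] [ 0.36175449  0.33851655 -0.16049831] 0.004624009472077666
```

View pics/c5.png

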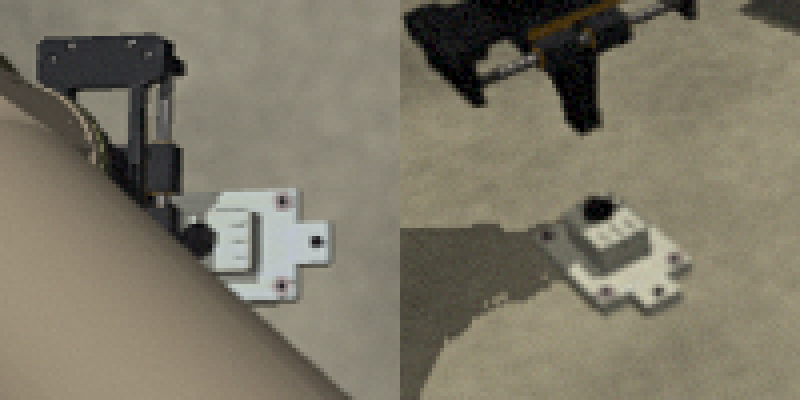

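The cover has not moved and the closed fingers hold nothing. Their tip is at side pixel (155.5,123), against a predicted (158,127.6). I'm triangulating the gripper against the cameras.

```bash
cat >> h.py <<'E'
def tri(a,b):
  c1,d1=ray("top",[a]);c2,d2=ray("side",[b]);A=np.c_[d1[0],-d2[0]];t=np.linalg.lstsq(A,c2-c1,rcond=None)[0]
  p,q=c1+d1[0]*t[0],c2+d2[0]*t[1];return ((p+q)/2).round(1),round(float(np.linalg.norm(p-q)),1)
E
python3 - <<'E'
from h import *
print("rod",tri((126,185),(182.5,91)))
for z in(80,100,120,140,160,180): print(z,onz("side",[(155.5,123)],z)[0].round(0),"rodtop",onz("top",[(126,200)],z)[0].round(0),onz("side",[(128.7,110),(182.5,91)],z).round(0).tolist(), "tip pred",proj("side",[[526.5,359.5,z]]).round(1))
# base check
print(proj("top",[[0,0,0]]),proj("side",[[0,0,0]]))
E
```

```text
rod (array([609.6, 338.5, 198.2]), 9.8)
80 [541. 411.  80.] rodtop [589. 381.  80.] [[505.0, 534.0, 80.0], [706.0, 528.0, 80.0]] tip pred [[158.9 132.4]]
100 [531. 382. 100.] rodtop [586. 373. 100.] [[496.0, 501.0, 100.0], [690.0, 496.0, 100.0]] tip pred [[157.6 127. ]]
120 [521. 354. 120.] rodtop [582. 366. 120.] [[487.0, 469.0, 120.0], [675.0, 464.0, 120.0]] tip pred [[156.4 121.4]]
140 [510. 325. 140.] rodtop [578. 359. 140.] [[478.0, 436.0, 140.0], [659.0, 431.0, 140.0]] tip pred [[155.1 115.6]]
160 [500. 296. 160.] rodtop [575. 351. 160.] [[469.0, 404.0, 160.0], [644.0, 399.0, 160.0]] tip pred [[153.7 109.7]]
180 [490. 268. 180.] rodtop [571. 344. 180.] [[460.0, 371.0, 180.0], [628.0, 367.0, 180.0]] tip pred [[152.3 103.6]]
[[260.44574606 425.76280705]] [[ 18.78855506 345.15226628]]
```

>>> send_rows:
  moves:
    - {"dx": 0,"dy": 2,"dz": 0,"wx": 0,"wy": 0,"wz": 0,"jaw": -1}
    - {"dx": 0,"dy": 2,"dz": 0,"wx": 0,"wy": 0,"wz": 0,"jaw": -1}
    - {"dx": 0,"dy": 2,"dz": 0,"wx": 0,"wy": 0,"wz": 0,"jaw": -1}
    - {"dx": 0,"dy": 2,"dz": -1.6,"wx": 0,"wy": 0,"wz": 0,"jaw": -1}
    - {"dx": 0,"dy": 2,"dz": -2,"wx": 0,"wy": 0,"wz": 0,"jaw": -1}
    - {"dx": 0,"dy": 2,"dz": -2,"wx": 0,"wy": 0,"wz": 0,"jaw": -1}
    - {"dx": 0,"dy": 0,"dz": -2,"wx": 0,"wy": 0,"wz": 0,"jaw": -1}
    - {"dx": 0,"dy": 0,"dz": -1.4,"wx": 0,"wy": 0,"wz": 0,"jaw": -1}

```text
time_s: 5.73
position: [524.3, 479.6, 5.2]
orientation: [-2.154, -2.286, 0.004]
ft_force: [0.0, -0.4, 0.0]
opening: 0.005
finger_force: 0.0
```

Run:
```python
from h import *
s=bot.grab_frame("side");t=bot.grab_frame("top");S=bot.get_state();p=S["position"];print(p,S["ft_force"],S["opening"])
cv2.imwrite("pics/s3.png",s);cv2.imwrite("pics/t3.png",t)
print(proj("side",[p,p+[0,0,20]]),proj("top",[p,p+[0,0,100]]))
u,v=proj("side",[p])[0].astype(int)
H=np.zeros((400,800,3),np.uint8)
H[:400,:400]=cv2.resize(s[v-40:v+40,u-40:u+40],(400,400),interpolation=0)
u2,v2=proj("top",[p])[0].astype(int);H[:,400:]=cv2.resize(t[v2-40:v2+40,u2-40:u2+40],(400,400),interpolation=0)
cv2.circle(H,(200,200),3,(0,0,255),1);print(u,v,u2,v2);cv2.imwrite("pics/c6.png",H)
```

```text
[525.06200911 476.994397     4.67040521] [ 0.41461451 -0.14912453  0.35669587] 0.003295415552346216
[[146.56132036 134.4417829 ]
 [145.29786472 129.5746158 ]] [[100.74163127 225.6316879 ]
 [ 85.05209478 221.33836371]]
146 134 100 225
```

View pics/c6.png

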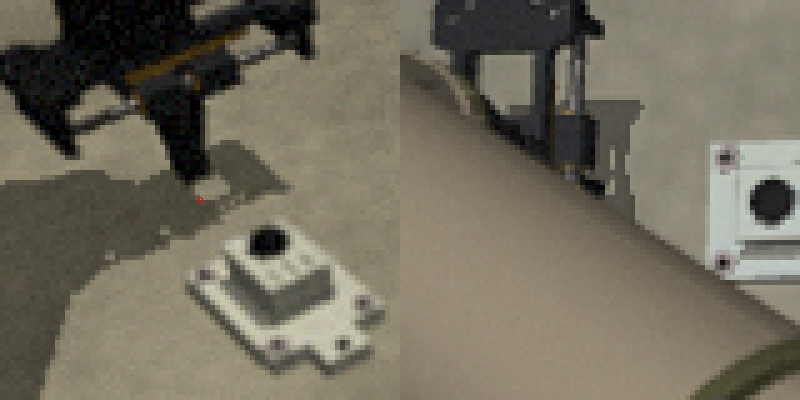

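>>> send_rows:
  moves:
    - {"dx": 0,"dy": 0,"dz": -0.1,"wx": 0,"wy": 0,"wz": 0,"jaw": -1}
    - {"dx": 0,"dy": 0,"dz": -0.1,"wx": 0,"wy": 0,"wz": 0,"jaw": -1}
    - {"dx": 0,"dy": 0,"dz": -0.1,"wx": 0,"wy": 0,"wz": 0,"jaw": -1}
    - {"dx": 0,"dy": 0,"dz": -0.1,"wx": 0,"wy": 0,"wz": 0,"jaw": -1}
    - {"dx": 0,"dy": 0,"dz": -0.1,"wx": 0,"wy": 0,"wz": 0,"jaw": -1}
    - {"dx": 0,"dy": 0,"dz": -0.1,"wx": 0,"wy": 0,"wz": 0,"jaw": -1}
    - {"dx": 0,"dy": 0,"dz": -0.1,"wx": 0,"wy": 0,"wz": 0,"jaw": -1}
    - {"dx": 0,"dy": 0,"dz": 0,"wx": 0,"wy": 0,"wz": 0,"jaw": -1}

```text
time_s: 6.5
position: [526.1, 478.9, 0.9]
orientation: [2.157, 2.284, -0.0]
ft_force: [0.9, 0.3, 0.2]
opening: 0.003
finger_force: 0.0
```

>>> send_rows:
  moves:
    - {"dx": 0,"dy": 0,"dz": -0.05,"wx": 0,"wy": 0,"wz": 0,"jaw": -1}
    - {"dx": 0,"dy": 0,"dz": -0.05,"wx": 0,"wy": 0,"wz": 0,"jaw": -1}
    - {"dx": 0,"dy": 0,"dz": -0.05,"wx": 0,"wy": 0,"wz": 0,"jaw": -1}
    - {"dx": 0,"dy": 0,"dz": -0.05,"wx": 0,"wy": 0,"wz": 0,"jaw": -1}
    - {"dx": 0,"dy": 0,"dz": -0.05,"wx": 0,"wy": 0,"wz": 0,"jaw": -1}
    - {"dx": 0,"dy": 0,"dz": -0.05,"wx": 0,"wy": 0,"wz": 0,"jaw": -1}
    - {"dx": 0,"dy": 0,"dz": -0.05,"wx": 0,"wy": 0,"wz": 0,"jaw": -1}
    - {"dx": 0,"dy": 0,"dz": 0,"wx": 0,"wy": 0,"wz": 0,"jaw": -1}

```text
time_s: 7.17
position: [526.0, 479.0, -2.6]
orientation: [-2.157, -2.284, 0.0]
ft_force: [0.3, -0.1, -0.2]
opening: 0.003
finger_force: 0.0
```

>>> send_rows:
  moves:
    - {"dx": 0,"dy": 0,"dz": -0.1,"wx": 0,"wy": 0,"wz": 0,"jaw": -1}
    - {"dx": 0,"dy": 0,"dz": -0.1,"wx": 0,"wy": 0,"wz": 0,"jaw": -1}
    - {"dx": 0,"dy": 0,"dz": -0.1,"wx": 0,"wy": 0,"wz": 0,"jaw": -1}
    - {"dx": 0,"dy": 0,"dz": -0.1,"wx": 0,"wy": 0,"wz": 0,"jaw": -1}
    - {"dx": 0,"dy": 0,"dz": -0.1,"wx": 0,"wy": 0,"wz": 0,"jaw": -1}
    - {"dx": 0,"dy": 0,"dz": -0.1,"wx": 0,"wy": 0,"wz": 0,"jaw": -1}
    - {"dx": 0,"dy": 0,"dz": -0.1,"wx": 0,"wy": 0,"wz": 0,"jaw": -1}
    - {"dx": 0,"dy": 0,"dz": 0,"wx": 0,"wy": 0,"wz": 0,"jaw": -1}

```text
time_s: 7.83
position: [526.0, 478.9, -9.7]
orientation: [2.157, 2.284, -0.0]
ft_force: [0.4, -1.1, 0.5]
opening: 0.005
finger_force: 0.0
```

Run:
```python
from h import *
s=bot.grab_frame("side");S=bot.get_state();p=S["position"];print(p,S["ft_force"],S["qpos"].round(3),bot.pinch_z)
cv2.imwrite("pics/s4.png",s)
for f in("s2","s3","s4"):
    i=cv2.imread(f"pics/{f}.png"); m=(i.max(2)<45).astype(np.uint8); m[:, :110]=0
    n,l,st,_=cv2.connectedComponentsWithStats(m); k=1+st[1:,4].argmax()
    ys,xs=np.nonzero(l==k)
    sel=(xs>130)&(xs<170); b=ys[sel].max(); print(f,b,xs[sel][ys[sel]>=b-1].tolist(), xs[sel][ys[sel]==b-8].tolist())
```

```text
[526.07955335 478.91419986  -9.59699706] [-0.04007861 -0.23419272 -0.08229883] [-0.35   0.795 -0.7    1.368  0.524  1.167 -1.05 ] 18.700000000000003
s2 122 [153, 154, 155, 156, 157, 158, 155, 156] [150, 151, 152, 153, 154, 155, 156, 157, 158]
s3 130 [142, 143, 144, 145, 143] [139, 140, 141, 142, 143, 144, 145]
s4 134 [144, 145, 146, 145] [141, 142, 143, 144, 145, 146, 147, 148]
```

>>> send_rows:
  moves:
    - {"dx": 0,"dy": 0,"dz": -0.05,"wx": 0,"wy": 0,"wz": 0,"jaw": -1}
    - {"dx": 0,"dy": 0,"dz": -0.05,"wx": 0,"wy": 0,"wz": 0,"jaw": -1}
    - {"dx": 0,"dy": 0,"dz": -0.05,"wx": 0,"wy": 0,"wz": 0,"jaw": -1}
    - {"dx": 0,"dy": 0,"dz": -0.05,"wx": 0,"wy": 0,"wz": 0,"jaw": -1}
    - {"dx": 0,"dy": 0,"dz": -0.05,"wx": 0,"wy": 0,"wz": 0,"jaw": -1}
    - {"dx": 0,"dy": 0,"dz": -0.05,"wx": 0,"wy": 0,"wz": 0,"jaw": -1}
    - {"dx": 0,"dy": 0,"dz": -0.05,"wx": 0,"wy": 0,"wz": 0,"jaw": -1}
    - {"dx": 0,"dy": 0,"dz": 0,"wx": 0,"wy": 0,"wz": 0,"jaw": -1}

```text
time_s: 8.55
position: [526.1, 478.9, -13.1]
orientation: [2.157, 2.284, -0.0]
ft_force: [-0.5, 0.1, -0.4]
opening: 0.003
finger_force: 0.0
```

>>> send_rows:
  moves:
    - {"dx": 0,"dy": 0,"dz": -0.05,"wx": 0,"wy": 0,"wz": 0,"jaw": -1}
    - {"dx": 0,"dy": 0,"dz": -0.05,"wx": 0,"wy": 0,"wz": 0,"jaw": -1}
    - {"dx": 0,"dy": 0,"dz": -0.05,"wx": 0,"wy": 0,"wz": 0,"jaw": -1}
    - {"dx": 0,"dy": 0,"dz": -0.05,"wx": 0,"wy": 0,"wz": 0,"jaw": -1}
    - {"dx": 0,"dy": 0,"dz": -0.05,"wx": 0,"wy": 0,"wz": 0,"jaw": -1}
    - {"dx": 0,"dy": 0,"dz": -0.05,"wx": 0,"wy": 0,"wz": 0,"jaw": -1}
    - {"dx": 0,"dy": 0,"dz": -0.05,"wx": 0,"wy": 0,"wz": 0,"jaw": -1}
    - {"dx": 0,"dy": 0,"dz": 0,"wx": 0,"wy": 0,"wz": 0,"jaw": -1}

```text
time_s: 9.22
position: [526.1, 478.9, -16.5]
orientation: [2.157, 2.284, -0.0]
ft_force: [0.5, -0.7, 1.1]
opening: 0.007
finger_force: 0.0
```

>>> send_rows:
  moves:
    - {"dx": 0,"dy": 0,"dz": -0.05,"wx": 0,"wy": 0,"wz": 0,"jaw": -1}
    - {"dx": 0,"dy": 0,"dz": -0.05,"wx": 0,"wy": 0,"wz": 0,"jaw": -1}
    - {"dx": 0,"dy": 0,"dz": -0.05,"wx": 0,"wy": 0,"wz": 0,"jaw": -1}
    - {"dx": 0,"dy": 0,"dz": -0.05,"wx": 0,"wy": 0,"wz": 0,"jaw": -1}
    - {"dx": 0,"dy": 0,"dz": -0.05,"wx": 0,"wy": 0,"wz": 0,"jaw": -1}
    - {"dx": 0,"dy": 0,"dz": -0.05,"wx": 0,"wy": 0,"wz": 0,"jaw": -1}
    - {"dx": 0,"dy": 0,"dz": -0.05,"wx": 0,"wy": 0,"wz": 0,"jaw": -1}
    - {"dx": 0,"dy": 0,"dz": 0,"wx": 0,"wy": 0,"wz": 0,"jaw": -1}

```text
time_s: 9.88
position: [526.1, 479.0, -20.1]
orientation: [2.157, 2.284, -0.0]
ft_force: [0.8, 0.7, -0.4]
opening: 0.003
finger_force: 0.0
```

Run:
```python
from h import *
s=bot.grab_frame("side");S=bot.get_state();p=S["position"];print(p,S["ft_force"])
cv2.imwrite("pics/s5.png",s)
i=s; m=(i.max(2)<45).astype(np.uint8); m[:, :110]=0
n,l,st,_=cv2.connectedComponentsWithStats(m); k=1+st[1:,4].argmax()
ys,xs=np.nonzero(l==k)
sel=(xs>130)&(xs<170); b=ys[sel].max(); print(b,xs[sel][ys[sel]>=b-1].tolist())
for z in (0,5,10,15,20): print(z,onz("side",[(146,b+.5)],z).round(0),proj("side",[[526,479,z]]).round(1))
```

```text
[526.09534931 478.99071781 -20.01317047] [-0.44858985 -0.43664645 -0.38564664]
136 [144, 145, 146, 147, 148, 145, 146]
0 [[520. 474.   0.]] [[146.8 135.2]]
5 [[518. 467.   5.]] [[146.5 134. ]]
10 [[516. 460.  10.]] [[146.2 132.8]]
15 [[514. 454.  15.]] [[145.9 131.6]]
20 [[512. 447.  20.]] [[145.6 130.3]]
```

>>> send_rows:
  moves:
    - {"dx": 0,"dy": 0,"dz": -0.05,"wx": 0,"wy": 0,"wz": 0,"jaw": -1}
    - {"dx": 0,"dy": 0,"dz": -0.05,"wx": 0,"wy": 0,"wz": 0,"jaw": -1}
    - {"dx": 0,"dy": 0,"dz": -0.05,"wx": 0,"wy": 0,"wz": 0,"jaw": -1}
    - {"dx": 0,"dy": 0,"dz": -0.05,"wx": 0,"wy": 0,"wz": 0,"jaw": -1}
    - {"dx": 0,"dy": 0,"dz": -0.05,"wx": 0,"wy": 0,"wz": 0,"jaw": -1}
    - {"dx": 0,"dy": 0,"dz": -0.05,"wx": 0,"wy": 0,"wz": 0,"jaw": -1}
    - {"dx": 0,"dy": 0,"dz": -0.05,"wx": 0,"wy": 0,"wz": 0,"jaw": -1}
    - {"dx": 0,"dy": 0,"dz": 0,"wx": 0,"wy": 0,"wz": 0,"jaw": -1}

```text
time_s: 10.6
position: [526.1, 479.0, -23.6]
orientation: [2.157, 2.284, -0.0]
ft_force: [-0.6, 0.1, -0.0]
opening: 0.004
finger_force: 0.0
```

>>> send_rows:
  moves:
    - {"dx": 0,"dy": 0,"dz": -0.05,"wx": 0,"wy": 0,"wz": 0,"jaw": -1}
    - {"dx": 0,"dy": 0,"dz": -0.05,"wx": 0,"wy": 0,"wz": 0,"jaw": -1}
    - {"dx": 0,"dy": 0,"dz": -0.05,"wx": 0,"wy": 0,"wz": 0,"jaw": -1}
    - {"dx": 0,"dy": 0,"dz": -0.05,"wx": 0,"wy": 0,"wz": 0,"jaw": -1}
    - {"dx": 0,"dy": 0,"dz": -0.05,"wx": 0,"wy": 0,"wz": 0,"jaw": -1}
    - {"dx": 0,"dy": 0,"dz": -0.05,"wx": 0,"wy": 0,"wz": 0,"jaw": -1}
    - {"dx": 0,"dy": 0,"dz": -0.05,"wx": 0,"wy": 0,"wz": 0,"jaw": -1}
    - {"dx": 0,"dy": 0,"dz": 0,"wx": 0,"wy": 0,"wz": 0,"jaw": -1}

```text
time_s: 11.27
position: [526.2, 479.0, -25.9]
orientation: [2.157, 2.284, 0.0]
ft_force: [-2.2, -3.3, 8.8]
opening: 0.006
finger_force: 4.4
```

Run:
```python
from h import *
s=bot.grab_frame("side");S=bot.get_state();p=S["position"];print(p,S["ft_force"],S["joint_torque"].round(1))
cv2.imwrite("pics/s6.png",s)
i=s; m=(i.max(2)<45).astype(np.uint8); m[:, :110]=0
n,l,st,_=cv2.connectedComponentsWithStats(m); k=1+st[1:,4].argmax()
ys,xs=np.nonzero(l==k)
sel=(xs>130)&(xs<170); b=ys[sel].max(); print(b,xs[sel][ys[sel]>=b-1].tolist())
```

```text
[526.18637626 479.04831446 -25.89465266] [-3.55829166 -3.22884899  8.50986753] [ -0.5 -74.6 -15.7 -30.5   0.3  -1.6  -0. ]
137 [144, 145, 146, 147, 148, 149, 145, 146, 147]
```

>>> send_rows:
  moves:
    - {"dx": 0,"dy": 0,"dz": 2,"wx": 0,"wy": 0,"wz": 0,"jaw": 1}
    - {"dx": 0,"dy": 0,"dz": 2.3,"wx": 0,"wy": 0,"wz": 0,"jaw": 1}
    - {"dx": 0,"dy": 0,"dz": 2.3,"wx": 0,"wy": 0,"wz": 0,"jaw": 1}
    - {"dx": 0,"dy": 0,"dz": 2.1,"wx": 0,"wy": 0,"wz": 0,"jaw": 1}
    - {"dx": 0,"dy": -3,"dz": 0,"wx": 0,"wy": 0,"wz": 0,"jaw": 1}
    - {"dx": 0,"dy": -3,"dz": 0,"wx": 0,"wy": 0,"wz": 0,"jaw": 1}
    - {"dx": 0,"dy": -3,"dz": 0,"wx": 0,"wy": 0,"wz": 0,"jaw": 1}
    - {"dx": 0,"dy": -3,"dz": 0,"wx": 0,"wy": 0,"wz": 0,"jaw": 1}

```text
time_s: 11.98
position: [526.0, 357.7, 60.0]
orientation: [2.157, 2.284, 0.0]
ft_force: [2.0, -0.7, -0.1]
opening: 0.529
finger_force: 0.0
```

>>> send_rows:
  moves:
    - {"dx": 0,"dy": 0,"dz": 0,"wx": 0,"wy": 0,"wz": 0,"jaw": 1}
    - {"dx": 0,"dy": 0,"dz": 0,"wx": 0,"wy": 0,"wz": 0,"jaw": 1}
    - {"dx": 0,"dy": 0,"dz": 0,"wx": 0,"wy": 0,"wz": 0,"jaw": 1}
    - {"dx": 0,"dy": 0,"dz": 0,"wx": 0,"wy": 0,"wz": 0,"jaw": 1}
    - {"dx": 0,"dy": 0,"dz": 0,"wx": 0,"wy": 0,"wz": 0,"jaw": 1}
    - {"dx": 0,"dy": 0,"dz": 0,"wx": 0,"wy": 0,"wz": 0,"jaw": 1}
    - {"dx": 0,"dy": 0,"dz": -1,"wx": 0,"wy": 0,"wz": 0,"jaw": 1}
    - {"dx": 0,"dy": 0,"dz": -1,"wx": 0,"wy": 0,"wz": 0,"jaw": 1}

```text
time_s: 12.65
position: [526.2, 359.6, 39.5]
orientation: [2.156, 2.285, 0.001]
ft_force: [0.5, 0.2, -0.6]
opening: 0.995
finger_force: 0.0
```

>>> send_rows:
  moves:
    - {"dx": 0,"dy": 0,"dz": -1,"wx": 0,"wy": 0,"wz": 0,"jaw": 1}
    - {"dx": 0,"dy": 0,"dz": -1,"wx": 0,"wy": 0,"wz": 0,"jaw": 1}
    - {"dx": 0,"dy": 0,"dz": -1,"wx": 0,"wy": 0,"wz": 0,"jaw": 1}
    - {"dx": 0,"dy": 0,"dz": -1,"wx": 0,"wy": 0,"wz": 0,"jaw": 1}
    - {"dx": 0,"dy": 0,"dz": -0.4,"wx": 0,"wy": 0,"wz": 0,"jaw": 1}
    - {"dx": 0,"dy": 0,"dz": -0.4,"wx": 0,"wy": 0,"wz": 0,"jaw": 1}
    - {"dx": 0,"dy": 0,"dz": 0,"wx": 0,"wy": 0,"wz": 0,"jaw": 1}
    - {"dx": 0,"dy": 0,"dz": 0,"wx": 0,"wy": 0,"wz": 0,"jaw": 1}

```text
time_s: 13.32
position: [526.2, 359.1, -7.8]
orientation: [2.157, 2.284, 0.0]
ft_force: [-0.2, -0.6, 0.1]
opening: 1.002
finger_force: 0.0
```

>>> send_rows:
  moves:
    - {"dx": 0,"dy": 0,"dz": 0,"wx": 0,"wy": 0,"wz": 0,"jaw": -1}
    - {"dx": 0,"dy": 0,"dz": 0,"wx": 0,"wy": 0,"wz": 0,"jaw": -1}
    - {"dx": 0,"dy": 0,"dz": 0,"wx": 0,"wy": 0,"wz": 0,"jaw": -1}
    - {"dx": 0,"dy": 0,"dz": 0,"wx": 0,"wy": 0,"wz": 0,"jaw": -1}
    - {"dx": 0,"dy": 0,"dz": 0,"wx": 0,"wy": 0,"wz": 0,"jaw": -1}
    - {"dx": 0,"dy": 0,"dz": 0,"wx": 0,"wy": 0,"wz": 0,"jaw": -1}
    - {"dx": 0,"dy": 0,"dz": 0,"wx": 0,"wy": 0,"wz": 0,"jaw": -1}
    - {"dx": 0,"dy": 0,"dz": 0,"wx": 0,"wy": 0,"wz": 0,"jaw": -1}

```text
time_s: 13.98
position: [525.4, 359.2, -7.9]
orientation: [-2.156, -2.284, 0.001]
ft_force: [-2.9, -0.6, 2.8]
opening: 0.503
finger_force: 35.0
```

>>> send_rows:
  moves:
    - {"dx": 0,"dy": 0,"dz": 0,"wx": 0,"wy": 0,"wz": 0,"jaw": -1}
    - {"dx": 0,"dy": 0,"dz": 0,"wx": 0,"wy": 0,"wz": 0,"jaw": -1}
    - {"dx": 0,"dy": 0,"dz": 0,"wx": 0,"wy": 0,"wz": 0,"jaw": -1}
    - {"dx": 0,"dy": 0,"dz": 0.1,"wx": 0,"wy": 0,"wz": 0,"jaw": -1}
    - {"dx": 0,"dy": 0,"dz": 0.2,"wx": 0,"wy": 0,"wz": 0,"jaw": -1}
    - {"dx": 0,"dy": 0,"dz": 0.2,"wx": 0,"wy": 0,"wz": 0,"jaw": -1}
    - {"dx": 0,"dy": 0,"dz": 0,"wx": 0,"wy": 0,"wz": 0,"jaw": -1}
    - {"dx": 0,"dy": 0,"dz": 0,"wx": 0,"wy": 0,"wz": 0,"jaw": -1}

```text
time_s: 14.65
position: [526.4, 358.8, -3.0]
orientation: [2.157, 2.284, 0.0]
ft_force: [-0.3, 0.3, -6.1]
opening: 0.503
finger_force: 35.0
```

>>> send_rows:
  moves:
    - {"dx": 0,"dy": 0,"dz": 0.8,"wx": 0,"wy": 0,"wz": 0,"jaw": -1}
    - {"dx": 0,"dy": 0,"dz": 0.8,"wx": 0,"wy": 0,"wz": 0,"jaw": -1}
    - {"dx": 0,"dy": 0,"dz": 0.8,"wx": 0,"wy": 0,"wz": 0,"jaw": -1}
    - {"dx": 0,"dy": 0,"dz": 0.8,"wx": 0,"wy": 0,"wz": 0,"jaw": -1}
    - {"dx": 0,"dy": -1,"dz": 0.8,"wx": 0,"wy": 0,"wz": 0,"jaw": -1}
    - {"dx": 0,"dy": -1.5,"dz": 0.8,"wx": 0,"wy": 0,"wz": 0,"jaw": -1}
    - {"dx": 0,"dy": -2,"dz": 0.8,"wx": 0,"wy": 0,"wz": 0,"jaw": -1}
    - {"dx": 0,"dy": -2.5,"dz": 0.8,"wx": 0,"wy": 0,"wz": 0,"jaw": -1}

```text
time_s: 15.32
position: [525.7, 289.0, 62.2]
orientation: [-2.155, -2.286, -0.002]
ft_force: [0.7, 0.0, -4.4]
opening: 0.51
finger_force: 35.0
```

>>> send_rows:
  moves:
    - {"dx": 0.2,"dy": -3,"dz": 0,"wx": 0,"wy": 0,"wz": 0.017,"jaw": -1}
    - {"dx": 0.3,"dy": -3,"dz": 0,"wx": 0,"wy": 0,"wz": 0.017,"jaw": -1}
    - {"dx": 0.3,"dy": -3,"dz": 0,"wx": 0,"wy": 0,"wz": 0.017,"jaw": -1}
    - {"dx": 0.3,"dy": -3,"dz": 0,"wx": 0,"wy": 0,"wz": 0.017,"jaw": -1}
    - {"dx": 0.3,"dy": -3,"dz": 0,"wx": 0,"wy": 0,"wz": 0.017,"jaw": -1}
    - {"dx": 0.3,"dy": -3,"dz": 0,"wx": 0,"wy": 0,"wz": 0.017,"jaw": -1}
    - {"dx": 0.2,"dy": -2.5,"dz": 0,"wx": 0,"wy": 0,"wz": 0.017,"jaw": -1}
    - {"dx": 0.2,"dy": -2,"dz": 0,"wx": 0,"wy": 0,"wz": 0.018,"jaw": -1}

```text
time_s: 15.98
position: [547.1, 60.4, 61.7]
orientation: [1.997, 2.424, -0.001]
ft_force: [0.5, 0.6, -6.2]
opening: 0.503
finger_force: 35.0
```

>>> send_rows:
  moves:
    - {"dx": 0,"dy": -1.5,"dz": 0,"wx": 0,"wy": 0,"wz": 0,"jaw": -1}
    - {"dx": 0,"dy": -1,"dz": 0,"wx": 0,"wy": 0,"wz": 0,"jaw": -1}
    - {"dx": 0,"dy": -0.7,"dz": 0,"wx": 0,"wy": 0,"wz": 0,"jaw": -1}
    - {"dx": 0,"dy": -0.45,"dz": 0,"wx": 0,"wy": 0,"wz": 0,"jaw": -1}
    - {"dx": 0,"dy": 0,"dz": -0.5,"wx": 0,"wy": 0,"wz": 0,"jaw": -1}
    - {"dx": 0,"dy": 0,"dz": -0.5,"wx": 0,"wy": 0,"wz": 0,"jaw": -1}
    - {"dx": 0,"dy": 0,"dz": 0,"wx": 0,"wy": 0,"wz": 0,"jaw": -1}
    - {"dx": 0,"dy": 0,"dz": 0,"wx": 0,"wy": 0,"wz": 0,"jaw": -1}

```text
time_s: 16.65
position: [546.6, 28.6, 50.5]
orientation: [-1.993, -2.427, 0.0]
ft_force: [0.3, -0.3, -5.0]
opening: 0.505
finger_force: 35.0
```

Run:
```python
from h import *
s=bot.grab_frame("side");t=bot.grab_frame("top");S=bot.get_state();p=S["position"];print(p,S["orientation"],S["opening"])
cv2.imwrite("pics/s7.png",s);cv2.imwrite("pics/t7.png",t)
H=np.zeros((400,800,3),np.uint8)
H[:400,:400]=cv2.resize(s[165:265,185:285],(400,400),interpolation=0)
H[:,400:]=cv2.resize(t[165:265,215:315],(400,400),interpolation=0)
cv2.imwrite("pics/c7.png",H)
```

```text
[547.10292056  28.32855236  51.03776977] [-1.99402902e+00 -2.42728575e+00 -4.21329403e-04] 0.5028253486760849
```

View pics/c7.png

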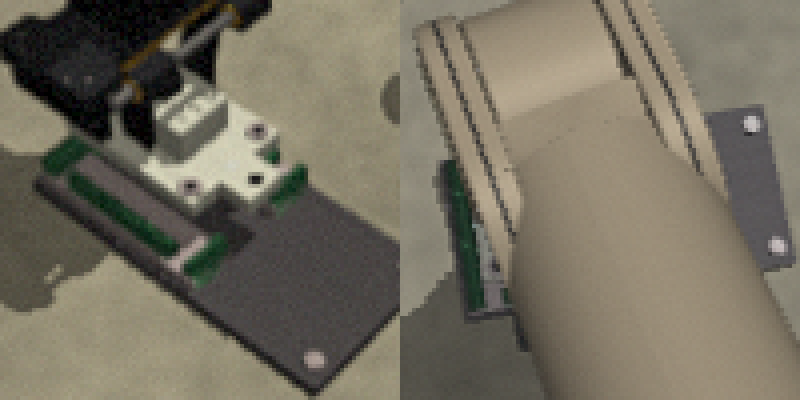

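The cover is held above the pocket, roughly aligned. In the side view the cover's screws are at about (249.5,197.8), (232.8,211.5) and (249,209.5). I'm checking alignment numerically.

Run:
```python
from h import *
np.set_printoptions(precision=1,suppress=True)
# cover screws from the first top picture, in cover frame
w=onz("top",[(155.6,215.2),(155.6,236.4),(164.2,225.4)],12); th=1.63
def loc(w,o,th): d=w[:,:2]-np.array(o); return d@np.array([[np.cos(th),-np.sin(th)],[np.sin(th),np.cos(th)]])
print("screws top",loc(w,(526,359),th)); 
ws=onz("side",[(178.3,154.7),(161.3,162.8),(174.5,162.8)],12); print("screws side",loc(ws,(526,359),th))
now=onz("side",[(249.5,197.75),(232.75,211.5),(249,209.5)],70.5); print("screws now rel TCP frame",loc(now,(547,27.5),1.767))
# cradle from side view
c=onz("side",[(293.2,232),(264.4,263.5),(194.1,211.7)],10); print("slab side corners (-170,-60)(-170,60)(75,60)",loc(c,(547,27.5),1.767))
# bolts seen in both: top c1 (325,372),(350,485); side c2 (338,490),(260,566)
bt=onz("top",[(215+325/3.7,180+60/3.7),(215+350/3.7,180+173/3.7)],10);bs=onz("side",[(185+338/3.3,175+188/3.3),(185+260/3.3,175+264/3.3)],10)
print("bolts",loc(bt,(547,27.5),1.767),loc(bs,(547,27.5),1.767))
# top: wall inner/outer corners at z 34: crop px of -x wall ends etc
q=onz("top",[(215+(210-0)/3.7,180+(378-312)/3.7),(215+220/3.7,180+(417-312)/3.7),(215+227/3.7,180+(475-312)/3.7),(215+240/3.7,180+(515-312)/3.7)],34)
print("-x wall ends (approx -69/-57, -54,-24,24,54)",loc(q,(547,27.5),1.767))
```

```text
screws top [[-46.6 -29.1]
 [-47.4  33. ]
 [-72.2   2. ]]
screws side [[-51.8 -24.5]
 [-49.7  35.5]
 [-76.5   5.2]]
screws now rel TCP frame [[-49.  -27. ]
 [-48.2  33.7]
 [-73.7   3.2]]
slab side corners (-170,-60)(-170,60)(75,60) [[-171.9  -52.6]
 [-175.5   65.7]
 [  65.8   64.6]]
bolts [[-158.1  -44.8]
 [-158.5   47.5]] [[-160.8  -43.2]
 [-159.5   48.5]]
-x wall ends (approx -69/-57, -54,-24,24,54) [[-64.3 -52.2]
 [-66.  -20.5]
 [-62.6  24.8]
 [-66.4  56.7]]
```

>>> send_rows:
  moves:
    - {"dx": 0,"dy": 0,"dz": -0.7,"wx": 0,"wy": 0,"wz": 0,"jaw": -1}
    - {"dx": 0,"dy": 0,"dz": -0.7,"wx": 0,"wy": 0,"wz": 0,"jaw": -1}
    - {"dx": 0,"dy": 0,"dz": -0.6,"wx": 0,"wy": 0,"wz": 0,"jaw": -1}
    - {"dx": 0,"dy": 0,"dz": -0.3,"wx": 0,"wy": 0,"wz": 0,"jaw": -1}
    - {"dx": 0,"dy": 0,"dz": -0.2,"wx": 0,"wy": 0,"wz": 0,"jaw": -1}
    - {"dx": 0,"dy": 0,"dz": -0.2,"wx": 0,"wy": 0,"wz": 0,"jaw": -1}
    - {"dx": 0,"dy": 0,"dz": -0.2,"wx": 0,"wy": 0,"wz": 0,"jaw": -1}
    - {"dx": 0,"dy": 0,"dz": 0,"wx": 0,"wy": 0,"wz": 0,"jaw": -1}

```text
time_s: 17.42
position: [547.0, 27.5, 21.8]
orientation: [-1.995, -2.426, 0.0]
ft_force: [-0.3, -0.7, -4.8]
opening: 0.498
finger_force: 35.0
```

>>> send_rows:
  moves:
    - {"dx": 0,"dy": 0,"dz": -0.1,"wx": 0,"wy": 0,"wz": 0,"jaw": -1}
    - {"dx": 0,"dy": 0,"dz": -0.1,"wx": 0,"wy": 0,"wz": 0,"jaw": -1}
    - {"dx": 0,"dy": 0,"dz": -0.1,"wx": 0,"wy": 0,"wz": 0,"jaw": -1}
    - {"dx": 0,"dy": 0,"dz": -0.1,"wx": 0,"wy": 0,"wz": 0,"jaw": -1}
    - {"dx": 0,"dy": 0,"dz": -0.1,"wx": 0,"wy": 0,"wz": 0,"jaw": -1}
    - {"dx": 0,"dy": 0,"dz": -0.1,"wx": 0,"wy": 0,"wz": 0,"jaw": -1}
    - {"dx": 0,"dy": 0,"dz": 0,"wx": 0,"wy": 0,"wz": 0,"jaw": -1}
    - {"dx": 0,"dy": 0,"dz": 0,"wx": 0,"wy": 0,"wz": 0,"jaw": -1}

```text
time_s: 18.08
position: [547.1, 27.5, 16.0]
orientation: [-1.996, -2.426, 0.0]
ft_force: [0.4, 0.3, -5.2]
opening: 0.501
finger_force: 35.0
```

>>> send_rows:
  moves:
    - {"dx": 0,"dy": 0,"dz": -0.06,"wx": 0,"wy": 0,"wz": 0,"jaw": -1}
    - {"dx": 0,"dy": 0,"dz": -0.06,"wx": 0,"wy": 0,"wz": 0,"jaw": -1}
    - {"dx": 0,"dy": 0,"dz": -0.06,"wx": 0,"wy": 0,"wz": 0,"jaw": -1}
    - {"dx": 0,"dy": 0,"dz": -0.06,"wx": 0,"wy": 0,"wz": 0,"jaw": -1}
    - {"dx": 0,"dy": 0,"dz": -0.06,"wx": 0,"wy": 0,"wz": 0,"jaw": -1}
    - {"dx": 0,"dy": 0,"dz": -0.06,"wx": 0,"wy": 0,"wz": 0,"jaw": -1}
    - {"dx": 0,"dy": 0,"dz": 0,"wx": 0,"wy": 0,"wz": 0,"jaw": -1}
    - {"dx": 0,"dy": 0,"dz": 0,"wx": 0,"wy": 0,"wz": 0,"jaw": -1}

```text
time_s: 18.75
position: [547.1, 27.5, 12.4]
orientation: [-1.996, -2.426, -0.0]
ft_force: [-0.3, 0.1, -5.7]
opening: 0.503
finger_force: 35.0
```

>>> send_rows:
  moves:
    - {"dx": 0,"dy": 0,"dz": -0.04,"wx": 0,"wy": 0,"wz": 0,"jaw": -1}
    - {"dx": 0,"dy": 0,"dz": -0.04,"wx": 0,"wy": 0,"wz": 0,"jaw": -1}
    - {"dx": 0,"dy": 0,"dz": -0.04,"wx": 0,"wy": 0,"wz": 0,"jaw": -1}
    - {"dx": 0,"dy": 0,"dz": -0.04,"wx": 0,"wy": 0,"wz": 0,"jaw": -1}
    - {"dx": 0,"dy": 0,"dz": 0,"wx": 0,"wy": 0,"wz": 0,"jaw": -1}
    - {"dx": 0,"dy": 0,"dz": 0,"wx": 0,"wy": 0,"wz": 0,"jaw": -1}
    - {"dx": 0,"dy": 0,"dz": 0,"wx": 0,"wy": 0,"wz": 0,"jaw": -1}
    - {"dx": 0,"dy": 0,"dz": 0,"wx": 0,"wy": 0,"wz": 0,"jaw": -1}

```text
time_s: 19.42
position: [547.1, 27.6, 12.0]
orientation: [1.995, 2.426, -0.001]
ft_force: [-5.9, -0.0, 9.6]
opening: 0.503
finger_force: 35.0
```

>>> send_rows:
  moves:
    - {"dx": 0,"dy": 0,"dz": 0.1,"wx": 0,"wy": 0,"wz": 0,"jaw": 0.4}
    - {"dx": 0,"dy": 0,"dz": 0,"wx": 0,"wy": 0,"wz": 0,"jaw": 0.4}
    - {"dx": 0,"dy": 0,"dz": 0,"wx": 0,"wy": 0,"wz": 0,"jaw": 0.4}
    - {"dx": 0,"dy": 0,"dz": 0,"wx": 0,"wy": 0,"wz": 0,"jaw": 0.4}
    - {"dx": 0,"dy": 0,"dz": 0,"wx": 0,"wy": 0,"wz": 0,"jaw": 0.4}
    - {"dx": 0,"dy": 0,"dz": 0.3,"wx": 0,"wy": 0,"wz": 0,"jaw": 0.4}
    - {"dx": 0,"dy": 0,"dz": 1,"wx": 0,"wy": 0,"wz": 0,"jaw": 0.4}
    - {"dx": 0,"dy": 0,"dz": 1,"wx": 0,"wy": 0,"wz": 0,"jaw": 0.4}

```text
time_s: 20.08
position: [547.0, 27.7, 35.6]
orientation: [-1.995, -2.426, 0.0]
ft_force: [-0.9, -0.1, 0.3]
opening: 0.696
finger_force: 0.0
```

>>> send_rows:
  moves:
    - {"dx": 0,"dy": 0,"dz": 1.5,"wx": 0,"wy": 0,"wz": 0,"jaw": 0.4}
    - {"dx": 0,"dy": 0,"dz": 1.5,"wx": 0,"wy": 0,"wz": 0,"jaw": 0.4}
    - {"dx": 0,"dy": 0,"dz": 1.5,"wx": 0,"wy": 0,"wz": 0,"jaw": 0.4}
    - {"dx": 0,"dy": 0,"dz": 1.5,"wx": 0,"wy": 0,"wz": 0,"jaw": 0.4}
    - {"dx": 0,"dy": -3,"dz": 0,"wx": 0,"wy": 0,"wz": -0.03,"jaw": 0.4}
    - {"dx": 0,"dy": -3.5,"dz": 0,"wx": 0,"wy": 0,"wz": -0.03,"jaw": 0.4}
    - {"dx": 0,"dy": -3.5,"dz": 0,"wx": 0,"wy": 0,"wz": -0.04,"jaw": 0.4}
    - {"dx": 0,"dy": -3.5,"dz": 0,"wx": 0,"wy": 0,"wz": -0.05,"jaw": 0.4}

```text
time_s: 20.75
position: [547.4, -108.9, 96.4]
orientation: [2.172, 2.268, 0.001]
ft_force: [0.9, -0.8, -0.1]
opening: 0.7
finger_force: 0.0
```

>>> send_rows:
  moves:
    - {"dx": -0.3,"dy": -3.5,"dz": 0,"wx": 0,"wy": 0,"wz": -0.044,"jaw": 0.4}
    - {"dx": -0.4,"dy": -3.5,"dz": 0,"wx": 0,"wy": 0,"wz": -0.044,"jaw": 0.4}
    - {"dx": -0.4,"dy": -3.5,"dz": 0,"wx": 0,"wy": 0,"wz": -0.044,"jaw": 0.4}
    - {"dx": -0.4,"dy": -3.5,"dz": 0,"wx": 0,"wy": 0,"wz": -0.044,"jaw": 0.4}
    - {"dx": -0.4,"dy": -3.5,"dz": 0,"wx": 0,"wy": 0,"wz": -0.044,"jaw": 0.4}
    - {"dx": -0.4,"dy": -3,"dz": 0,"wx": 0,"wy": 0,"wz": -0.044,"jaw": 0.4}
    - {"dx": -0.4,"dy": -1.8,"dz": 0,"wx": 0,"wy": 0,"wz": -0.044,"jaw": 0.4}
    - {"dx": -0.35,"dy": -1,"dz": 0,"wx": 0,"wy": 0,"wz": -0.044,"jaw": 0.4}

```text
time_s: 21.42
position: [515.9, -343.2, 95.5]
orientation: [2.541, 1.846, 0.0]
ft_force: [0.5, 0.7, 0.9]
opening: 0.696
finger_force: 0.0
```

Run:
```python
from h import *
s=bot.grab_frame("side");t=bot.grab_frame("top");S=bot.get_state();p=S["position"];print(p,S["orientation"],S["opening"],S["ft_force"])
cv2.imwrite("pics/s8.png",s);cv2.imwrite("pics/t8.png",t)
H=np.zeros((600,800,3),np.uint8)
H[:300,:400]=cv2.resize(s[170:260,190:310],(400,300),interpolation=0)
H[:300,400:]=cv2.resize(t[180:255,215:315],(400,300),interpolation=0)
H[300:,:400]=cv2.resize(s[255:345,265:385],(400,300),interpolation=0)
H[300:,400:]=cv2.resize(t[190:265,330:430],(400,300),interpolation=0)
cv2.imwrite("pics/c8.png",H)
```

```text
[ 516.13209444 -341.39842358   95.23751198] [2.53902501e+00 1.84970282e+00 1.36892800e-04] 0.6963294061344275 [-0.03484405 -0.10160133 -0.49301045]
```

View pics/c8.png

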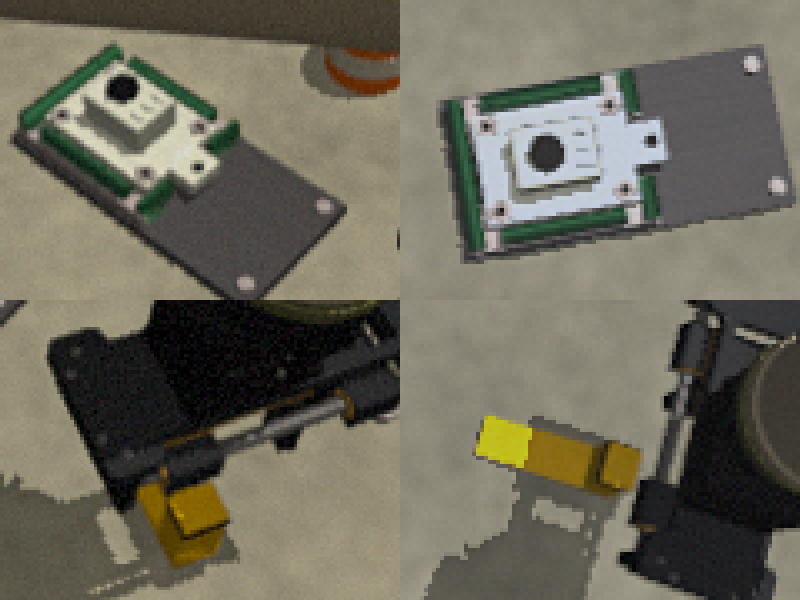

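The cover is seated flat and square in the pocket with its lug through the notch. The gripper is over the wedge handle, so I'm descending and gripping it.

>>> send_rows:
  moves:
    - {"dx": 0,"dy": 0,"dz": -1.5,"wx": 0,"wy": 0,"wz": 0,"jaw": 0.4}
    - {"dx": 0,"dy": 0,"dz": -1.5,"wx": 0,"wy": 0,"wz": 0,"jaw": 0.4}
    - {"dx": 0,"dy": 0,"dz": -1.5,"wx": 0,"wy": 0,"wz": 0,"jaw": 0.4}
    - {"dx": 0,"dy": 0,"dz": -1.5,"wx": 0,"wy": 0,"wz": 0,"jaw": 0.4}
    - {"dx": 0,"dy": 0,"dz": -1.5,"wx": 0,"wy": 0,"wz": 0,"jaw": 0.4}
    - {"dx": 0,"dy": 0,"dz": -1,"wx": 0,"wy": 0,"wz": 0,"jaw": 0.4}
    - {"dx": 0,"dy": 0,"dz": -0.8,"wx": 0,"wy": 0,"wz": 0,"jaw": 0.4}
    - {"dx": 0,"dy": 0,"dz": -0.7,"wx": 0,"wy": 0,"wz": 0,"jaw": 0.4}

```text
time_s: 22.18
position: [517.3, -339.1, -5.3]
orientation: [-2.534, -1.857, -0.001]
ft_force: [-0.2, 1.0, 0.1]
opening: 0.7
finger_force: 0.0
```

>>> send_rows:
  grip_force: 40
  moves:
    - {"dx": 0,"dy": 0,"dz": 0,"wx": 0,"wy": 0,"wz": 0,"jaw": -1}
    - {"dx": 0,"dy": 0,"dz": 0,"wx": 0,"wy": 0,"wz": 0,"jaw": -1}
    - {"dx": 0,"dy": 0,"dz": 0,"wx": 0,"wy": 0,"wz": 0,"jaw": -1}
    - {"dx": 0,"dy": 0,"dz": 0,"wx": 0,"wy": 0,"wz": 0,"jaw": -1}
    - {"dx": 0,"dy": 0,"dz": 0,"wx": 0,"wy": 0,"wz": 0,"jaw": -1}
    - {"dx": 0,"dy": 0,"dz": 0,"wx": 0,"wy": 0,"wz": 0,"jaw": -1}
    - {"dx": 0,"dy": 0,"dz": 0,"wx": 0,"wy": 0,"wz": 0,"jaw": -1}
    - {"dx": 0,"dy": 0,"dz": 0,"wx": 0,"wy": 0,"wz": 0,"jaw": -1}

```text
time_s: 22.85
position: [516.9, -340.7, -4.7]
orientation: [2.535, 1.854, 0.0]
ft_force: [-0.7, 0.5, 3.5]
opening: 0.342
finger_force: 40.0
```

>>> send_rows:
  moves:
    - {"dx": 0,"dy": 0,"dz": 0.3,"wx": 0,"wy": 0,"wz": 0,"jaw": -1}
    - {"dx": 0,"dy": 0,"dz": 0.7,"wx": 0,"wy": 0,"wz": 0,"jaw": -1}
    - {"dx": 0,"dy": 0,"dz": 1,"wx": 0,"wy": 0,"wz": 0,"jaw": -1}
    - {"dx": 0,"dy": 0,"dz": 1,"wx": 0,"wy": 0,"wz": 0,"jaw": -1}
    - {"dx": 0.5,"dy": 1,"dz": 0,"wx": 0,"wy": 0,"wz": 0.04,"jaw": -1}
    - {"dx": 0.5,"dy": 1.5,"dz": 0,"wx": 0,"wy": 0,"wz": 0.04,"jaw": -1}
    - {"dx": 0.6,"dy": 1.7,"dz": 0,"wx": 0,"wy": 0,"wz": 0.05,"jaw": -1}
    - {"dx": 0.6,"dy": 2,"dz": 0,"wx": 0,"wy": 0,"wz": 0.05,"jaw": -1}

```text
time_s: 23.52
position: [539.1, -276.0, 24.5]
orientation: [-2.352, -2.082, -0.0]
ft_force: [-0.3, 0.7, -2.4]
opening: 0.341
finger_force: 40.0
```

>>> send_rows:
  moves:
    - {"dx": 0.8,"dy": 2.5,"dz": 0,"wx": 0,"wy": 0,"wz": 0.06,"jaw": -1}
    - {"dx": 0.8,"dy": 2.5,"dz": 0,"wx": 0,"wy": 0,"wz": 0.06,"jaw": -1}
    - {"dx": 0.8,"dy": 2.5,"dz": 0,"wx": 0,"wy": 0,"wz": 0.06,"jaw": -1}
    - {"dx": 0.8,"dy": 2,"dz": 0,"wx": 0,"wy": 0,"wz": 0.06,"jaw": -1}
    - {"dx": 0.75,"dy": 1.5,"dz": 0,"wx": 0,"wy": 0,"wz": 0.04,"jaw": -1}
    - {"dx": 0.5,"dy": 0.65,"dz": 0,"wx": 0,"wy": 0,"wz": 0.04,"jaw": -1}
    - {"dx": 0,"dy": 0.8,"dz": 0,"wx": 0,"wy": 0,"wz": 0,"jaw": -1}
    - {"dx": 0,"dy": 0,"dz": 0,"wx": 0,"wy": 0,"wz": 0,"jaw": -1}

```text
time_s: 24.18
position: [583.2, -152.6, 24.6]
orientation: [-1.997, -2.425, -0.001]
ft_force: [0.3, -0.8, -1.5]
opening: 0.34
finger_force: 40.0
```

Run:
```python
from h import *
s=bot.grab_frame("side");t=bot.grab_frame("top");S=bot.get_state();p=S["position"];o=S["orientation"];print(S["time_s"],p,o,S["opening"],S["ft_force"])
cv2.imwrite("pics/s9.png",s);cv2.imwrite("pics/t9.png",t)
np.set_printoptions(precision=1,suppress=True)
def loc(w,o=(547,27.5),th=1.767): d=w[:,:2]-np.array(o); return d@np.array([[np.cos(th),-np.sin(th)],[np.sin(th),np.cos(th)]])
for n,i in(("top",t),("side",s)):
    h=cv2.cvtColor(i,cv2.COLOR_BGR2HSV);m=((h[...,0]>18)&(h[...,0]<36)&(h[...,1]>150)&(h[...,2]>60)).astype(np.uint8)
    k,l,st,_=cv2.connectedComponentsWithStats(m); j=1+st[1:,4].argmax(); print(n,st[j])
    q=np.argwhere(l==j)[:,::-1]; W=loc(onz(n,q,34)); e=W[:,0].max(); b=W[W[:,0]>e-6]; print("tip x",e,"y range",b[:,1].min(),b[:,1].max())
# seated cover in t8, lug end by bright mask, plane z=32 top / 20 bottom
t8=cv2.imread("pics/t8.png");h=cv2.cvtColor(t8,cv2.COLOR_BGR2HSV)
m=((h[...,1]<30)&(h[...,2]>150)).astype(np.uint8); m[:, :215]=0;m[:,300:]=0;m[:180]=0;m[255:]=0
k,l,st,_=cv2.connectedComponentsWithStats(m); j=1+st[1:,4].argmax();q=np.argwhere(l==j)[:,::-1];W=loc(onz("top",q,32));print("lug end x",np.sort(W[:,0])[:6]); L=W[W[:,0]<-66];print("lug y",L[:,1].min(),L[:,1].max());
```

```text
24.2833 [ 582.71968855 -155.17643682   24.64869899] [ 2.00026614e+00  2.42249435e+00 -1.22842412e-03] 0.33985798626299235 [ 0.37710227  0.10403431 -1.70218819]
top [286 204  27  15 279]
tip x -95.95158581067724 y range -15.657997335308638 14.253424613691342
side [280 237  14  14  76]
tip x -181.9700640502996 y range -6.608858189959828 20.131846833530552
lug end x [-79.8 -79.8 -79.2 -79.2 -78.7 -78.7]
lug y -15.928973383956436 13.492894113422917
```

>>> send_rows:
  moves:
    - {"dx": 0,"dy": 0,"dz": -0.5,"wx": 0,"wy": 0,"wz": 0,"jaw": -1}
    - {"dx": 0,"dy": 0,"dz": -0.5,"wx": 0,"wy": 0,"wz": 0,"jaw": -1}
    - {"dx": 0,"dy": 0,"dz": -0.4,"wx": 0,"wy": 0,"wz": 0,"jaw": -1}
    - {"dx": 0,"dy": 0,"dz": -0.2,"wx": 0,"wy": 0,"wz": 0,"jaw": -1}
    - {"dx": 0,"dy": 0,"dz": -0.2,"wx": 0,"wy": 0,"wz": 0,"jaw": -1}
    - {"dx": 0,"dy": 0,"dz": -0.1,"wx": 0,"wy": 0,"wz": 0,"jaw": -1}
    - {"dx": 0,"dy": 0,"dz": 0,"wx": 0,"wy": 0,"wz": 0,"jaw": -1}
    - {"dx": 0,"dy": 0,"dz": 0,"wx": 0,"wy": 0,"wz": 0,"jaw": -1}

```text
time_s: 24.95
position: [583.2, -153.9, 6.0]
orientation: [1.998, 2.424, 0.0]
ft_force: [0.0, 0.0, -1.6]
opening: 0.341
finger_force: 40.0
```

>>> send_rows:
  moves:
    - {"dx": 0,"dy": 0,"dz": -0.05,"wx": 0,"wy": 0,"wz": 0,"jaw": -1}
    - {"dx": 0,"dy": 0,"dz": -0.05,"wx": 0,"wy": 0,"wz": 0,"jaw": -1}
    - {"dx": 0,"dy": 0,"dz": -0.05,"wx": 0,"wy": 0,"wz": 0,"jaw": -1}
    - {"dx": 0,"dy": 0,"dz": 0,"wx": 0,"wy": 0,"wz": 0,"jaw": -1}
    - {"dx": 0,"dy": 0,"dz": 0,"wx": 0,"wy": 0,"wz": 0,"jaw": -1}
    - {"dx": 0,"dy": 0,"dz": 0,"wx": 0,"wy": 0,"wz": 0,"jaw": -1}
    - {"dx": 0,"dy": 0,"dz": 0,"wx": 0,"wy": 0,"wz": 0,"jaw": -1}
    - {"dx": 0,"dy": 0,"dz": 0,"wx": 0,"wy": 0,"wz": 0,"jaw": -1}

```text
time_s: 25.62
position: [583.4, -154.1, 5.2]
orientation: [1.998, 2.424, 0.0]
ft_force: [-3.1, 0.9, 5.9]
opening: 0.342
finger_force: 40.0
```

>>> send_rows:
  moves:
    - {"dx": -0.1,"dy": 0.49,"dz": 0,"wx": 0,"wy": 0,"wz": 0,"jaw": -1}
    - {"dx": -0.1,"dy": 0.49,"dz": 0,"wx": 0,"wy": 0,"wz": 0,"jaw": -1}
    - {"dx": -0.1,"dy": 0.49,"dz": 0,"wx": 0,"wy": 0,"wz": 0,"jaw": -1}
    - {"dx": -0.1,"dy": 0.49,"dz": 0,"wx": 0,"wy": 0,"wz": 0,"jaw": -1}
    - {"dx": -0.1,"dy": 0.49,"dz": 0,"wx": 0,"wy": 0,"wz": 0,"jaw": -1}
    - {"dx": -0.1,"dy": 0.49,"dz": 0,"wx": 0,"wy": 0,"wz": 0,"jaw": -1}
    - {"dx": -0.1,"dy": 0.49,"dz": 0,"wx": 0,"wy": 0,"wz": 0,"jaw": -1}
    - {"dx": -0.08,"dy": 0.39,"dz": 0,"wx": 0,"wy": 0,"wz": 0,"jaw": -1}

```text
time_s: 26.28
position: [576.2, -116.1, 5.3]
orientation: [1.997, 2.422, 0.001]
ft_force: [1.4, -5.8, 6.1]
opening: 0.344
finger_force: 40.0
```

>>> send_rows:
  moves:
    - {"dx": -0.04,"dy": 0.2,"dz": 0,"wx": 0,"wy": 0,"wz": 0,"jaw": -1}
    - {"dx": -0.04,"dy": 0.2,"dz": 0,"wx": 0,"wy": 0,"wz": 0,"jaw": -1}
    - {"dx": -0.04,"dy": 0.2,"dz": 0,"wx": 0,"wy": 0,"wz": 0,"jaw": -1}
    - {"dx": -0.04,"dy": 0.2,"dz": 0,"wx": 0,"wy": 0,"wz": 0,"jaw": -1}
    - {"dx": -0.04,"dy": 0.2,"dz": 0,"wx": 0,"wy": 0,"wz": 0,"jaw": -1}
    - {"dx": 0,"dy": 0,"dz": 0,"wx": 0,"wy": 0,"wz": 0,"jaw": -1}
    - {"dx": 0,"dy": 0,"dz": 0,"wx": 0,"wy": 0,"wz": 0,"jaw": -1}
    - {"dx": 0,"dy": 0,"dz": 0,"wx": 0,"wy": 0,"wz": 0,"jaw": -1}

```text
time_s: 26.95
position: [574.3, -106.4, 5.3]
orientation: [1.997, 2.422, 0.001]
ft_force: [1.9, -4.4, 6.8]
opening: 0.337
finger_force: 40.0
```

>>> send_rows:
  moves:
    - {"dx": -0.04,"dy": 0.2,"dz": 0,"wx": 0,"wy": 0,"wz": 0,"jaw": -1}
    - {"dx": -0.04,"dy": 0.2,"dz": 0,"wx": 0,"wy": 0,"wz": 0,"jaw": -1}
    - {"dx": -0.04,"dy": 0.2,"dz": 0,"wx": 0,"wy": 0,"wz": 0,"jaw": -1}
    - {"dx": -0.04,"dy": 0.2,"dz": 0,"wx": 0,"wy": 0,"wz": 0,"jaw": -1}
    - {"dx": -0.04,"dy": 0.2,"dz": 0,"wx": 0,"wy": 0,"wz": 0,"jaw": -1}
    - {"dx": 0,"dy": 0,"dz": 0,"wx": 0,"wy": 0,"wz": 0,"jaw": -1}
    - {"dx": 0,"dy": 0,"dz": 0,"wx": 0,"wy": 0,"wz": 0,"jaw": -1}
    - {"dx": 0,"dy": 0,"dz": 0,"wx": 0,"wy": 0,"wz": 0,"jaw": -1}

```text
time_s: 27.62
position: [572.3, -97.2, 5.3]
orientation: [1.997, 2.421, -0.0]
ft_force: [0.7, -7.0, 5.9]
opening: 0.343
finger_force: 40.0
```

```bash
cat > m.py <<'E'
from h import *
# lug/yellow and cover motion against picture s8 (seated, before wedge) in the side view
s=np.mean([bot.grab_frame("side") for _ in range(3)],0).astype(np.uint8);S=bot.get_state();print(S["time_s"],S["position"],S["ft_force"].round(1))
cv2.imwrite("pics/s_%d.png"%(S["time_s"]*10),s)
r=cv2.imread("pics/s8.png")
for nm,(x0,y0,x1,y1) in dict(lug=(236,208,258,228),far=(200,196,214,212)).items():
    a=cv2.cvtColor(r[y0:y1,x0:x1],6).astype(np.uint8); b=cv2.cvtColor(s,6)
    a=a[3:-3,3:-3]; w=b[y0-3:y1+3,x0-3:x1+3]
    a4,w4=[cv2.resize(q,None,fx=8,fy=8,interpolation=2) for q in(a,w)]
    m=cv2.matchTemplate(w4,a4,cv2.TM_CCOEFF_NORMED); _,v,_,p=cv2.minMaxLoc(m); print(nm,(np.array(p)/8-6).round(2),round(v,2))
E
python3 m.py
python3 - <<'E'
from h import *
c=np.array([547,27.5,0]);u=np.array([-.195,.981,0])
print(proj("side",[c-68*u+[0,0,32],c-68*u+[0,0,36],c+47*u+[0,0,32]]))
E
```

```text
27.7667 [572.33378761 -97.11461338   5.29020512] [ 1.3 -6.3  5.9]
lug [-5. -6.] 0.44
far [-0.88 -0.88] 0.94
[[248.19427781 217.71967233]
 [248.18609698 216.69870968]
 [215.77378038 195.95858663]]
```

>>> send_rows:
  moves:
    - {"dx": -0.04,"dy": 0.2,"dz": 0,"wx": 0,"wy": 0,"wz": 0,"jaw": -1}
    - {"dx": -0.04,"dy": 0.2,"dz": 0,"wx": 0,"wy": 0,"wz": 0,"jaw": -1}
    - {"dx": -0.04,"dy": 0.2,"dz": 0,"wx": 0,"wy": 0,"wz": 0,"jaw": -1}
    - {"dx": -0.04,"dy": 0.2,"dz": 0,"wx": 0,"wy": 0,"wz": 0,"jaw": -1}
    - {"dx": -0.04,"dy": 0.2,"dz": 0,"wx": 0,"wy": 0,"wz": 0,"jaw": -1}
    - {"dx": 0,"dy": 0,"dz": 0,"wx": 0,"wy": 0,"wz": 0,"jaw": -1}
    - {"dx": 0,"dy": 0,"dz": 0,"wx": 0,"wy": 0,"wz": 0,"jaw": -1}
    - {"dx": 0,"dy": 0,"dz": 0,"wx": 0,"wy": 0,"wz": 0,"jaw": -1}

```text
time_s: 28.43
position: [570.3, -87.2, 5.3]
orientation: [1.997, 2.421, -0.0]
ft_force: [0.6, -7.5, 5.7]
opening: 0.34
finger_force: 40.0
```

```bash
cat >> m.py <<'E'
# templates on separate features; c8 crop pixel*0.3+(190,170); all in cover frame
F=dict(farL=(209,204),scrL=(233,221),scrR=(250,208),cap=(227,196),blockedge=(242,204),greenL=(213,213),greenB=(224,175))
b=cv2.cvtColor(s,6);rg=cv2.cvtColor(r,6)
for nm,(x,y) in F.items():
    a=rg[y-5:y+6,x-6:x+7];w=b[y-10:y+11,x-11:x+12]
    a4,w4=[cv2.resize(q,None,fx=8,fy=8,interpolation=2) for q in(a,w)]
    m=cv2.matchTemplate(w4,a4,cv2.TM_CCOEFF_NORMED); _,v,_,p=cv2.minMaxLoc(m); print(nm,(np.array(p)/8-5).round(2),round(v,2))
E
python3 m.py
```

```text
28.5833 [570.32923811 -87.19198745   5.31495349] [ 1.1 -5.7  6.4]
lug [-1.    5.25] 0.3
far [-0.88 -1.  ] 0.94
farL [-1. -1.] 0.95
scrL [5. 5.] 0.29
scrR [-5. -5.] 0.53
cap [-1.38 -1.25] 0.99
blockedge [-0.62  5.  ] 0.43
greenL [-4.   -3.12] 0.95
greenB [2.38 1.38] 0.35
```

Run:
```python
from workcell import bot
S=bot.get_state();print(S["finger_force"],S["ft_force"],abs(S["dq"]).max());print(bot.hand_in())
```

```text
39.97518030717856 [ 1.08046289 -5.65630818  6.35692626] 0.000834514861645157
the job is handed in; nothing more can be done
None
```

The job is handed in with no verdict returned: the cover is seated and released in the pocket, and the gripped wedge (40 N) holds the lug up by about 3.7 mm, estimated from wedge travel and the side camera because the gripper hid the lug.

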